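# Put the lid set on the cheese tub and lift the cover off alone

## Robot

A 6-joint arm with a two-finger parallel gripper is mounted at the origin on the work surface. World frame = base frame: x ahead of the robot, y to its left, z up, the work surface at z = 0. Lengths are in m, angles in rad, forces in N, time in s.
With the tool pointing down it reaches from about 0.225 to 0.875 m from the base axis. Payload 3.4 kg.
Tool frame: the origin (TCP) lies between the finger pads; the fingertips stand 11 mm ahead of it and the grasp point (between the pads) lies 8 mm behind it (tips_ahead is the distance from the TCP to the fingertips, in m); z points along the fingers, x is the direction in which the jaws open and shut, and the axes are right-handed (so a half turn about z gives the same grasp; the last joint's range is limited). The gripper opens to 85 mm and grips with 20 to 120 N. Pads are 22 mm wide; open, the fingers measure 114 mm over their backs; the gripper's body (76 mm by 85 mm) begins 54 mm behind the grasp point. The pads swing forward as they close: fully open they stand 13 mm farther back than shut.
Start: joints at [0.984, 0.276, 1.505, -0, 1.361, -0.121], TCP at [0.258, 0.514, 0.214] pointing down, gripper open.
Joint ranges: [-2.89, 2.89], [-0.75, 2.08], [0.22, 2.7], [-1.18, 4.32], [0.11, 2.71], [-2.7, 2.7]. Speed limits (rad/s): [2.57, 2.57, 3.14, 3.14, 3.14, 3.14].

## Interface

Orientations are given as a unit quaternion [w, x, y, z].
In Python, from rig import get_state, get_image, sign_off, masks_of, tips_ahead gives the robot as it stands.
- The arm moves only by the tool play_rows, never from a script. Its argument "series" is a list of rows, each an object of numbers: "fingers": the closure, from -1 (fully open) to 1 (shut); "dx", "dy", "dz": the shift along the world's x, y, z in mm; "turn": the turn about the world's z in rad. A call has 1 to 20 rows; each row shifts and turns the pose as measured when the row begins; what a row does not reach is not made up. A row lasts 1/12 s, in which the tool goes at most 41.7 mm and 7.16 degrees, less where a joint would pass 70% of its speed; a pose out of reach is approached as far as the arm can. A call with a gripper value outside its range is refused whole. The fingers move at their own pace and stop on an object; "squeeze" is the grip in N (left out, the last holds). Time passes only in rows, so rows that do not move let the fingers close. It gives the time, the measured TCP pose, the force and the opening at its end, in the units of the state.
- get_state(): the state, without advancing time (a new reading comes with each control period).
- get_image(name): name is "scene" or "top" or "wrist"; returns a dict with "pixels" (384x512x3 uint8, red, green, blue), "vfov" (degrees; the focal length in pixels is half the picture's height over the tangent of half this angle, whatever the lens; pixels are square), "cx", "cy" (the principal point, pixels), "rvec" (rotation vector, rad) and "tvec" (3), from world to camera coordinates, as OpenCV has them; the wrist camera has in their place "hand_eye" (4x4, takes a point from camera to tool coordinates, whose origin is the TCP and whose axes are the tool frame's). Camera axes: x right, y down, z forward; pixel columns grow to the right and rows downward; lengths in m; the calibration is good to about 2 mm. A picture is of the moment at which its call begins: read the wrist's pose just before it. There is no depth.
- sign_off(): hands the job in, once; it reports no verdict.
Trained networks look in a picture, given as the dict that the camera call returned (one of the last four; its "shot" number tells which), for a name from the list of things; names that differ only in an ending like _2 or _b are one class to them, and where a whole thing is asked for, a point or a joint stands for the part that bears it (a point fixed in the world has none). Each returns a list of dicts, best first, with "p" (0 to 1); they miss things now and then, are a little off and sometimes report something else, mostly with a low value. They report only what shows in the picture. A call takes as long as a camera call. They do not tell look-alikes from the thing itself.
- masks_of(picture, label): "region" (384x512 bool, what is visible of it) and "xy" ([column, row] in pixels, amid what is visible of it).
The state is a dict: "clock": time; "qpos": joint angles; "qd": joint speeds; "effort": joint torques, N m; "position": TCP position; "ee_rot": TCP orientation; "contact_force": force on the tool from outside, world axes, zero at the start; "moment": the same for the moment, N m; "width": finger opening in m.
Only numpy, scipy, OpenCV 4.12 (cv2) and the standard library are available. Lean on these libraries where they do the work, as an engineer would, in place of code of your own. Each camera call takes 0.05 s, during which the arm holds its last target. There are 200 camera calls.

## Task

Take the lid set - the steel outer lid with the white inner lid latched beneath it - from the draining tray by its black knob and set it gently on the open cheese tub, so that both lids sit fully home. Then press the sprung knob down, turn it anticlockwise to its stop to let the inner lid go, and lift the outer lid off by itself, leaving the inner lid seated in the tub. Finish while still holding the outer lid level in the gripper, about a hand's breadth (10 cm) clear above the tub, so that I can top up the brine through the holes of the inner lid, and leave everything else on the counter where it is.

Things in the scene. Friction and masses are not known exactly. Their poses are not given: they have to be found in the camera images.
- tub: Open rectangular stainless pan with white cheese blocks in it, 144 (its x) x 180 (its y) mm over the rim and 100 mm high, walls vertical; the mouth measures 134 x 170 mm inside. It stands on the counter and does not move. Origin: centre of its underside. Its yaw varies; turned by half a turn it is the same.
- tub_rim (a point): Centre of the tub's mouth, in the plane of the top of its rim, 100 mm above the counter; axes as the tub's.
- tray: Steel draining tray 235 (x) x 265 (y) mm with a 14 mm high edge, on which the lid set stands at the start; it does not move. Origin: centre of its underside; its floor is 3 mm thick.
- outer_lid: Steel outer lid, 160 (x) x 196 (y) mm, 0.3 kg. Origin: centre of the plane of its skirt's lower edge, z up; plate underside 16 mm, plate top 21 mm higher. The skirt goes loosely over the inner lid's flange and the tub's rim: inside 154 x 190 mm at its lower edge, 150 x 186 at the plate. Home: resting on the inner lid, origin 11 mm below the rim plane, long side along the tub's (either way round).
- inner_lid: White plastic inner lid, 0.25 kg: flange plate 144 (x) x 180 (y) mm, 5 mm thick; below it a hollow plug 22 mm deep, 128 x 164 mm tapering to 122 x 158 at its lower edge, that goes into the tub's mouth. Origin: centre of the plug's lower edge. It starts on the tray, latched under the outer lid (origin 11 mm below the outer's, axes parallel, 3 mm side play): lifting the knob lifts both.
- inner_seat (a point): Centre of the underside of the inner lid's flange, 22 mm above that lid's origin, axes as the lid's. With the inner lid home it coincides with tub_rim. A slot 58 mm (x) by 18 mm (y) goes through the flange's middle.
- knob_grip (a point): Grip point of the latch knob: on its axis, 35 mm above the outer lid's plate top, 11 mm below the knob's top; 56 mm above the outer lid's origin while latched. The knob is a black upright bar 60 mm long, 18 mm thick, 30 mm high on a steel stem; grip across the 18 mm, from above. The point turns with the knob: the bar's length lies at -1.2 rad (clockwise from above) from the point's x axis.
- knob_turn (a joint): Turn of the knob, rad, growing anticlockwise from above: 0 latched (knob_grip's x along the outer lid's x), 1.2 released, at the stop (bar along the outer lid's short side, x). A steel cross-bar under the flange then lines up with the slot and comes up through it. Ribs block turning near 0: press at least 4 mm (5 to 6 is good) until past 0.6. Friction about 0.05 N m.
- knob_press (a joint): How far the knob is pressed down, m: 0 latched at rest, 0.0075 fully down (stop), -0.002 fully up once released. The spring pushes up with about 6 N at 0 and 12 N at 0.0075.
- honey_jar: Amber honey jar with a brass lid, 54 mm across, 85 mm high; a bystander. Origin: centre of its underside.
- mustard_pot: White mustard pot, 46 mm across, 60 mm high; a bystander. Origin: centre of its underside.
- pick_cup: Small white cup, 56 mm across, 60 mm high; a bystander. Origin: centre of its underside.
- cheese_wedge: Wedge of cheese, 130 mm long, 70 mm high; a bystander. Origin: centre of its underside.
- baby_cheese: Small orange round cheese, 100 mm across, 45 mm high; a bystander. Origin: centre of its underside.
- sample_bowl: Terracotta bowl, 110 mm across, 45 mm high; a bystander. Origin: centre of its underside.
- cheese_spatula: Spatula lying flat, 210 mm long; a bystander. Origin: centre of its underside.
Mind the look-alikes: they are no part of the job. Leave any orange or purple look-alike of the tub alone.

How it is judged:
On the way, in this order (a step that is already met when the one before it is completed fails the run):
1. both lids are home on the tub together, still latched: inner lid within 8 mm and 0.12 rad of its seat, outer lid down on it (horizontal distance between inner_seat and tub_rim below 0.008 m and z of inner_seat in the frame of tub_rim between -0.003 and 0.003 m and angle between the x axis of inner_lid and the x axis of tub_rim, either way round below 0.12 rad and z of outer_lid in the frame of tub_rim below -0.007 m and horizontal distance between outer_lid and tub_rim below 0.012 m and value of joint knob_turn below 0.3 rad), for 0.2 s.
2. with both lids still home, the knob is turned to its released end (over 0.95 of 1.2 rad) (horizontal distance between inner_seat and tub_rim below 0.008 m and z of inner_seat in the frame of tub_rim between -0.003 and 0.003 m and angle between the x axis of inner_lid and the x axis of tub_rim, either way round below 0.12 rad and z of outer_lid in the frame of tub_rim below -0.007 m and horizontal distance between outer_lid and tub_rim below 0.012 m and value of joint knob_turn above 0.95 rad), for 0.1 s.
At the end, for the whole second after the job is handed in: Outer lid held at rest in the fingers, level within 0.15 rad, lower edge 50 to 200 mm above the tub's rim, within 70 mm of its centre, knob still released, clear of inner lid and tub; inner lid at rest in its seat within 3 mm in height, 8 mm sideways, 0.12 rad (horizontal distance between inner_seat and tub_rim below 0.008 m and z of inner_seat in the frame of tub_rim between -0.003 and 0.003 m and angle between the x axis of inner_lid and the x axis of tub_rim, either way round below 0.12 rad and z of outer_lid in the frame of tub_rim between 0.05 and 0.2 m and horizontal distance between outer_lid and tub_rim below 0.07 m and angle between outer_lid's own z axis and vertical below 0.15 rad and value of joint knob_turn above 0.9 rad and contact force between the fingers and outer_lid above 2 N and contact force between outer_lid and inner_lid below 0.1 N and contact force between outer_lid and tub below 0.1 N and linear speed of outer_lid below 0.04 m/s and linear speed of inner_lid below 0.02 m/s); the arm keeps its last pose, push and grip.
It fails at once if the inner lid is let go anywhere but in its seat on the tub, or comes up with the outer lid after it was let go (more than 5 mm) (value of joint knob_turn above 0.7 rad and z of inner_seat in the frame of tub_rim above 0.005 m).
It fails at once if the lid set is dropped or rammed on to the tub (over 0.35 m/s within 30 mm of home, or over 70 N) (contact force between inner_lid and tub above 70 N or (value of joint knob_turn below 0.5 rad and horizontal distance between outer_lid and tub_rim below 0.04 m and z of outer_lid in the frame of tub_rim below 0.019 m and linear speed of outer_lid above 0.35 m/s)).
It fails at once if the knob is forced round over its stops without being pressed down (value of joint knob_turn between 0.25 and 0.5 rad and value of joint knob_press below 0.002 m).
It fails at once if something else on the counter is shifted by more than 30 mm or knocked over (distance of any of honey_jar, mustard_pot, pick_cup, cheese_wedge, baby_cheese, sample_bowl, cheese_spatula from where it was at the start of the episode above 0.03 m or angle between any of honey_jar, mustard_pot, pick_cup, cheese_wedge, baby_cheese, sample_bowl's own z axis and vertical above 0.5 rad).
It also fails if it takes over 64 s, if anything falls off the work surface, if the arm or the gripper's body presses on something with over 40 N, if the wrist force passes 120 N, or if a joint passes its speed limit or range.

## Working session

There is one attempt and no reset: what is moved stays moved. The work goes in short steps, Python scripts to look and compute and a tool call to move; the robot and the scene stay as the last step left them, time stands still between calls to the robot, and variables do not carry over. Pictures are saved under pics/ and viewed, about 8 in all and at most 12, crops included, and the job is handed in when it is done.

Besides the shell and the picture viewer there is one more tool, called after "Call:" as a command line: name --argument value ..., lists and objects as JSON in quotes. play_rows: Moves the arm, as the interface text tells. Its arguments: {"type":"object","properties":{"series":{"type":"array"},"squeeze":{"type":"number"}},"required":["series"]}

```bash
mkdir -p pics; cat > h.py <<'E'
import numpy as np, cv2
from rig import *
from scipy.spatial.transform import Rotation as R
def K(im):
    h=im["pixels"].shape[0]; f=h/2/np.tan(np.radians(im["vfov"])/2)
    return np.array([[f,0,im["cx"]],[0,f,im["cy"]],[0,0,1]])
def ext(im,st=None):
    "camera->world R,t"
    if "rvec" in im:
        r=cv2.Rodrigues(np.array(im["rvec"],float))[0]; return r.T,-r.T@np.array(im["tvec"],float).ravel()
    q=np.array(st["ee_rot"]); T=np.eye(4); T[:3,:3]=R.from_quat(q[[1,2,3,0]]).as_matrix(); T[:3,3]=st["position"]
    T=T@np.array(im["hand_eye"]); return T[:3,:3],T[:3,3]
def onplane(im,uv,z,st=None):
    r,t=ext(im,st); uv=np.atleast_2d(uv).astype(float)
    d=(r@np.linalg.inv(K(im))@np.c_[uv,np.ones(len(uv))].T).T
    return t+d*((z-t[2])/d[:,2])[:,None]
def ray(im,uv,st=None):
    r,t=ext(im,st); d=r@np.linalg.inv(K(im))@np.array([*uv,1.]); return t,d/np.linalg.norm(d)
def tri(rays):
    A=sum(np.eye(3)-np.outer(d,d) for t,d in rays); b=sum((np.eye(3)-np.outer(d,d))@t for t,d in rays); return np.linalg.solve(A,b)
def save(im,name): cv2.imwrite("pics/"+name,im["pixels"][:,:,::-1])
E
python3 - <<'E'
from h import *
st=get_state(); print(st)
for n in("scene","top"):
    im=get_image(n); save(im,n+"0.png")
    print(n,K(im)[0,0],ext(im)[1],im["cx"],im["cy"])
    for l in("tub","tray","outer_lid","inner_lid","knob_grip"):
        for m in masks_of(im,l)[:3]:
            print(n,l,round(m["p"],2),np.round(m["xy"]),m["region"].sum(), cv2.minAreaRect(np.argwhere(m["region"])[:,::-1].astype(np.float32)))
a=cv2.imread("pics/scene0.png");b=cv2.imread("pics/top0.png")
cv2.imwrite("pics/both.png",np.vstack([a,b])[:, :] if 0 else cv2.resize(np.hstack([a,b]),(800,300)))
E
```

```text
{'clock': 0.0, 'qpos': array([ 9.83986733e-01,  2.76567244e-01,  1.50617058e+00, -1.30320442e-05,
        1.36072570e+00, -1.21028723e-01]), 'qd': array([ 2.35608066e-04,  2.22514153e-03, -1.87902916e-03, -8.98172234e-04,
        1.02917552e-03, -9.61654047e-05]), 'effort': array([-8.04416486e-04, -4.16783702e+01, -2.45804143e+01, -4.78054153e-04,
        1.13012563e-02,  1.61496075e-05]), 'position': array([0.25793781, 0.51323682, 0.21304067]), 'ee_rot': array([ 3.96999174e-04,  8.51209997e-01,  5.24824415e-01, -8.47033773e-04]), 'contact_force': array([-0.12033755, -0.41553099, -0.62144658]), 'moment': array([ 0.05270784, -0.019602  , -0.00172308]), 'width': 0.08577321197017046}
scene 453.760340253708 [ 1.10558026 -0.73373816  1.08367116] 255.34039964472498 189.34439141449948
scene tub 0.97 [220. 257.] 4375 ((219.4305877685547, 255.67794799804688), (65.0875244140625, 76.72988891601562), 27.64597511291504)
scene tub 0.93 [245. 134.] 2532 ((245.10589599609375, 133.12355041503906), (49.1347541809082, 63.777557373046875), 49.398704528808594)
scene tub 0.73 [164. 204.] 3653 ((167.647064
[... 624 characters left out ...]
72314453125), 75.96376037597656)
top tub 0.72 [376. 274.] 2495 ((376.2438659667969, 276.6951599121094), (44.503910064697266, 57.976558685302734), 83.6598129272461)
top tray 0.97 [188. 208.] 2020 ((178.63995361328125, 189.52638244628906), (63.278018951416016, 72.10541534423828), 82.23483276367188)
top tray 0.2 [177. 188.] 89 ((175.10000610351562, 185.70001220703125), (5.813776969909668, 16.54690170288086), 63.43495178222656)
top outer_lid 0.94 [177. 186.] 2359 ((177.4154052734375, 187.32308959960938), (44.65250015258789, 54.57528305053711), 82.87498474121094)
top outer_lid 0.63 [314. 182.] 2101 ((313.789794921875, 183.59902954101562), (40.86886978149414, 53.07434844970703), 76.86598205566406)
```

View pics/scene0.png

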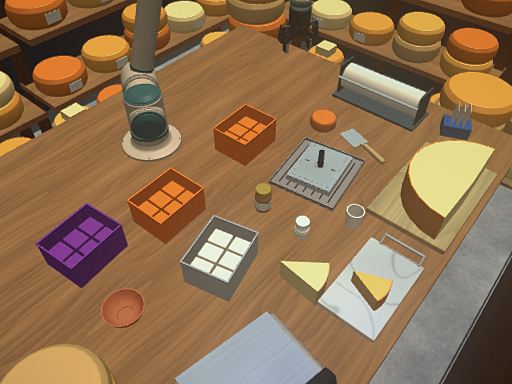

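View pics/top0.png

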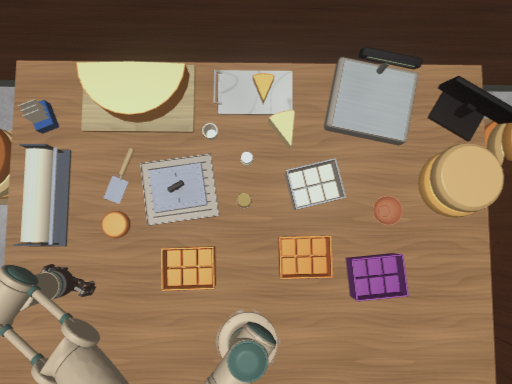

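Candidates for the tub are four. In the scene view these are the steel pan with white blocks at (220,257) (top view (315,184)), orange pans at (245,134) and (167,204), and a purple pan at (82,245). Only the steel one with white cheese fits. The lid set is on the tray at scene (320,165) / top (178,187). I'll confirm with an enlarged crop while computing estimates.

```bash
python3 - <<'E'
from h import *
S=get_image("scene");T=get_image("top")
def best(im,l,uv):
    c=[m for m in masks_of(im,l) if np.hypot(*(np.array(m["xy"])-uv))<25]; return c[0] if c else None
pts={}
for l,us,ut in(("knob_grip",(320,159),(176,186)),("tub",(220,257),(314,184))):
    r=[]
    for im,u in((S,us),(T,ut)):
        m=best(im,l,u)
        if m is None: print(l,"none");r.append(ray(im,u));continue
        print(l,m["p"],m["xy"]); r.append(ray(im,m["xy"]))
    p=tri(r); print(l,"tri",p,[np.linalg.norm(np.cross(p-t,d)) for t,d in r])
# knob dark pixels
g=T["pixels"].max(2); k=np.argwhere(g[176:196,165:190]<45)[:,::-1]+[165,176]
rc=cv2.minAreaRect(k.astype(np.float32)); print("knob top",rc,len(k))
w=onplane(T,k,0.09); c=w.mean(0); ev,V=np.linalg.eigh(np.cov(w[:,:2].T)); print("knob at z.09",c,"bar ang",np.arctan2(V[1,1],V[0,1]))
g=S["pixels"].max(2); ks=np.argwhere(g[145:180,308:334]<45)[:,::-1]+[308,145]; print("scene knob",ks.mean(0),len(ks)); print(tri([ray(S,ks.mean(0)),ray(T,k.mean(0))]))
for l,u,z in(("outer_lid",(177,186),.03),("tub",(314,184),.1)):
    m=best(T,l,u); b=cv2.boxPoints(cv2.minAreaRect(np.argwhere(m["region"])[:,::-1].astype(np.float32))); w=onplane(T,b,z)
    print(l,w.mean(0),[np.linalg.norm(w[i]-w[i-1]) for i in range(2)],[np.arctan2(*(w[i]-w[i-1])[[1,0]]) for i in range(2)])
a=cv2.resize(T["pixels"][140:235,130:225],(390,390),interpolation=3);b=cv2.resize(T["pixels"][140:235,265:360],(390,390),interpolation=3)
cv2.imwrite("pics/crop.png",np.hstack([a,b])[:,:,::-1])
E
```

```text
knob_grip 0.67 [320.2, 159.1]
knob_grip none
knob_grip tri [0.5600109  0.26222311 0.06177195] [np.float64(0.0002900163907967205), np.float64(0.00029001639079690285)]
tub 0.76 [218.8, 255.6]
tub 0.82 [313.7, 185.2]
tub tri [ 0.56670758 -0.23495463  0.05425507] [np.float64(0.001358163422250452), np.float64(0.001358163422250497)]
knob top ((0.0, 0.0), (0.0, 0.0), 0.0) 0
knob at z.09 [nan nan nan] bar ang nan
scene knob [319.33333333 156.        ] 6
[nan nan nan]
outer_lid [0.55704524 0.26248552 0.03      ] [np.float64(0.16348612296299728), np.float64(0.20324986093302042)] [np.float64(0.18503860919805815), np.float64(-1.4032191280440331)]
tub [ 0.56793832 -0.22677658  0.1       ] [np.float64(0.14512914140232716), np.float64(0.189962345064622)] [np.float64(0.2542698170041427), np.float64(-1.3053244334488)]<stdin>:16: RuntimeWarning: Mean of empty slice.
  ret = um.true_divide(
  avg = a.mean(axis, **keepdims_kw)
<stdin>:16: RuntimeWarning: Degrees of freedom <= 0 for slice
  c *= np.true_divide(1, fact)
  c *= np.true_divide(1, fact)
<stdin>:17: RuntimeWarning: Mean of empty slice.
```

View pics/crop.png

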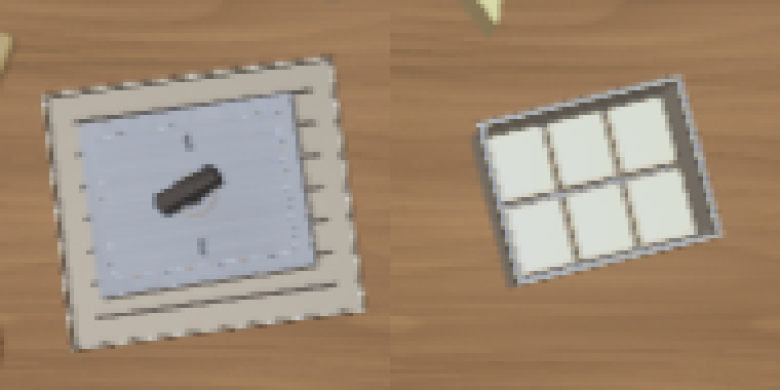

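The crop shows the lid set (left, knob at top px (175.8,186.3), bar at about −1.1 rad) and the steel tub with white blocks (right, yaw about 0.23). I'm moving above the knob.

Call:
play_rows --series '[{"fingers": -1, "dx": 25, "dy": -21, "dz": 6, "turn": -0.049}, {"fingers": -1, "dx": 25, "dy": -21, "dz": 6, "turn": -0.049}, {"fingers": -1, "dx": 25, "dy": -21, "dz": 6, "turn": -0.049}, {"fingers": -1, "dx": 25, "dy": -21, "dz": 6, "turn": -0.049}, {"fingers": -1, "dx": 25, "dy": -21, "dz": 6, "turn": -0.049}, {"fingers": -1, "dx": 25, "dy": -21, "dz": 6, "turn": -0.049}, {"fingers": -1, "dx": 25, "dy": -21, "dz": 6, "turn": -0.049}, {"fingers": -1, "dx": 25, "dy": -21, "dz": 6, "turn": -0.049}, {"fingers": -1, "dx": 25, "dy": -21, "dz": 6, "turn": -0.049}, {"fingers": -1, "dx": 25, "dy": -21, "dz": 6, "turn": -0.049}, {"fingers": -1, "dx": 25, "dy": -21, "dz": 6, "turn": -0.049}, {"fingers": -1, "dx": 25, "dy": -21, "dz": 6, "turn": -0.049}, {"fingers": -1, "dx": 0}, {"fingers": -1, "dx": 0}]'

```text
invalid input at $.series[12]: expected keys fingers, dx, dy, dz, turn
```

```bash
cat > look.py <<'E'
from h import *
import sys,pickle
n=sys.argv[1]
st=get_state(); im=get_image("wrist"); save(im,n+".png")
pickle.dump((st,im),open(n+".pkl","wb"))
q=st["ee_rot"]; m=R.from_quat(q[[1,2,3,0]]).as_matrix()
print("t",round(st["clock"],2),"pos",st["position"].round(4),"xang",np.arctan2(m[1,0],m[0,0]).round(4),"z",m[:,2].round(3),"F",st["contact_force"].round(1),st["width"].round(4))
print("cam",ext(im,st)[1].round(3),"view",ext(im,st)[0][:,2].round(3),"f",K(im)[0,0])
for l in sys.argv[2:]:
    for o in masks_of(im,l)[:3]: print(l,round(o["p"],2),np.round(o["xy"],1),cv2.minAreaRect(np.argwhere(o["region"])[:,::-1].astype(np.float32)))
E
python3 look.py w1 knob_grip outer_lid
```

```text
Traceback (most recent call last):
  File "look.py", line 7, in <module>
    print("t",round(st["clock"],2),"pos",st["position"].round(4),"xang",np.arctan2(m[1,0],m[0,0]).round(4),"z",m[:,2].round(3),"F",st["contact_force"].round(1),st["width"].round(4))
                                                                                                                                                                ^^^^^^^^^^^^^^^^^
AttributeError: 'float' object has no attribute 'round'
```

View pics/w1.png

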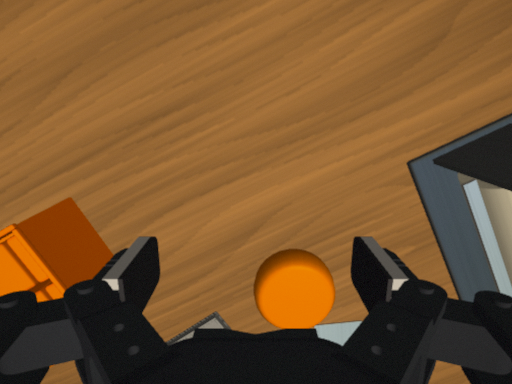

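The wrist view (no move made yet) shows the fingers at (140,270) and (370,270) and the camera looking mostly behind the gripper. Every row needs all the keys, so I'm resending.

Call:
play_rows --series '[{"fingers": -1, "dx": 25, "dy": -21, "dz": 6, "turn": -0.049}, {"fingers": -1, "dx": 25, "dy": -21, "dz": 6, "turn": -0.049}, {"fingers": -1, "dx": 25, "dy": -21, "dz": 6, "turn": -0.049}, {"fingers": -1, "dx": 25, "dy": -21, "dz": 6, "turn": -0.049}, {"fingers": -1, "dx": 25, "dy": -21, "dz": 6, "turn": -0.049}, {"fingers": -1, "dx": 25, "dy": -21, "dz": 6, "turn": -0.049}, {"fingers": -1, "dx": 25, "dy": -21, "dz": 6, "turn": -0.049}, {"fingers": -1, "dx": 25, "dy": -21, "dz": 6, "turn": -0.049}, {"fingers": -1, "dx": 25, "dy": -21, "dz": 6, "turn": -0.049}, {"fingers": -1, "dx": 25, "dy": -21, "dz": 6, "turn": -0.049}, {"fingers": -1, "dx": 25, "dy": -21, "dz": 6, "turn": -0.049}, {"fingers": -1, "dx": 25, "dy": -21, "dz": 6, "turn": -0.049}, {"fingers": -1, "dx": 0, "dy": 0, "dz": 0, "turn": 0}, {"fingers": -1, "dx": 0, "dy": 0, "dz": 0, "turn": 0}]'

```text
clock: 2.22
position: [0.5693, 0.2481, 0.2886]
ee_rot: [-0.001, 0.97, 0.243, 0.002]
contact_force: [-1.2, 0.8, -0.4]
width: 0.0854
```

```bash
sed -i 's/st\["width"\].round(4)/round(st["width"],4)/' look.py
python3 look.py w2 knob_grip outer_lid; python3 -c "
from h import *
print(get_image('wrist')['hand_eye'])"
```

```text
t 2.22 pos [0.5693 0.2481 0.2886] xang 0.4919 z [ 0.002  0.003 -1.   ] F [-1.2  0.8 -0.4] 0.0854
cam [0.538 0.306 0.449] view [ 0.125 -0.228 -0.965] f 321.15442911638524
knob_grip 0.85 [251.3 140.8] ((250.77554321289062, 142.61351013183594), (53.24546432495117, 16.235912322998047), 87.61405944824219)
outer_lid 0.92 [253.7 134.9] ((252.30001831054688, 135.09999084472656), (127.7560043334961, 151.789306640625), 18.434947967529297)
[[ 9.99999580e-01  7.59176048e-04 -5.13020997e-04  2.64558370e-04]
 [-5.98551247e-04  9.65183221e-01  2.61574064e-01 -6.59896914e-02]
 [ 6.93740023e-04 -2.61573648e-01  9.65183270e-01 -1.60024657e-01]
 [ 0.00000000e+00  0.00000000e+00  0.00000000e+00  1.00000000e+00]]
```

View pics/w2.png

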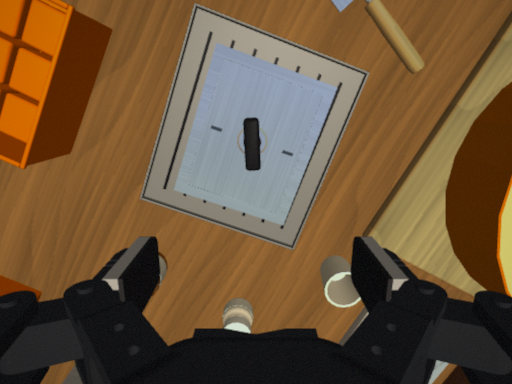

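The knob bar is upright in the picture at (251,143), and the lid plate is centred at about (253,135). Next I get knob centre and angles, with its height from two views.

```bash
cat > knob.py <<'E'
from h import *
import pickle,sys
st,im=pickle.load(open(sys.argv[1]+".pkl","rb"))
im=get_image("wrist"); st=get_state()
zl=float(sys.argv[2]) if len(sys.argv)>2 else .035
def ang(w): 
    _,V=np.linalg.eigh(np.cov(w[:,:2].T)); return np.arctan2(V[1,1],V[0,1])
k=masks_of(im,"knob_grip")[0]; o=masks_of(im,"outer_lid")[0]
def rect(m,z):
    c=max(cv2.findContours(m.astype(np.uint8),0,1)[0],key=len).reshape(-1,2)
    w=onplane(im,c,z,st)[:,:2]; (cx,cy),(a,b),_=r=cv2.minAreaRect((w*1000).astype(np.float32)); p=cv2.boxPoints(r)
    e=[p[1]-p[0],p[2]-p[1]]; e.sort(key=np.linalg.norm)
    f=lambda v:(np.arctan2(v[1],v[0])+np.pi/2)%np.pi-np.pi/2
    return "c",round(cx,1),round(cy,1),"short",round(float(np.linalg.norm(e[0])),1),f(e[0]).round(3),"long",round(float(np.linalg.norm(e[1])),1),f(e[1]).round(3)
for z in(zl+.04,zl+.046): print("knob",z,k["p"],rect(k["region"],z))
print("lid",o["p"],rect(o["region"]|k["region"],zl))
T=get_image("top"); ks=masks_of(T,"outer_lid")
g=T["pixels"].astype(int).max(2)[170:200,160:195]; d=np.argwhere(g<90)[:,::-1]+[160,170]
if len(d): print("top dark",d.mean(0),len(d),"tri",tri([ray(T,d.mean(0)),ray(im,k["xy"],st)]).round(4))
E
python3 knob.py w2
```

```text
knob 0.07500000000000001 0.66 ('c', 557.9, 262.6, 'short', 17.6, np.float32(0.501), 'long', 59.4, np.float32(-1.07))
knob 0.081 0.66 ('c', 557.5, 263.3, 'short', 17.4, np.float32(0.501), 'long', 58.5, np.float32(-1.07))
lid 0.63 ('c', 557.7, 262.3, 'short', 157.0, np.float32(0.159), 'long', 192.7, np.float32(-1.412))
top dark [170.47783251 183.2364532 ] 203 tri [0.5569 0.268  0.1322]
```

Sizes and heights agree with the text (bar 59×17.5 mm at z≈0.08, plate near 0.035). Descending to about z=0.10, then checking.

Call:
play_rows --series '[{"fingers": -1, "dx": -4, "dy": 5, "dz": -25, "turn": 0.01}, {"fingers": -1, "dx": -4, "dy": 5, "dz": -30, "turn": 0}, {"fingers": -1, "dx": -3, "dy": 5, "dz": -35, "turn": 0}, {"fingers": -1, "dx": 0, "dy": 0, "dz": -35, "turn": 0}, {"fingers": -1, "dx": 0, "dy": 0, "dz": -35, "turn": 0}, {"fingers": -1, "dx": 0, "dy": 0, "dz": -20, "turn": 0}, {"fingers": -1, "dx": 0, "dy": 0, "dz": 0, "turn": 0}]'

```text
clock: 3.25
position: [0.5546, 0.269, 0.1074]
ee_rot: [-0.001, 0.967, 0.253, 0.008]
contact_force: [-0.5, -0.9, -0.6]
width: 0.0856
```

```bash
python3 look.py w3; python3 knob.py w3|head -3
```

```text
t 3.25 pos [0.5546 0.269  0.1074] xang 0.512 z [ 0.015  0.007 -1.   ] F [-0.5 -0.9 -0.6] 0.0856
cam [0.52  0.326 0.267] view [ 0.142 -0.222 -0.965] f 321.15442911638524
knob 0.07500000000000001 0.82 ('c', 560.1, 262.9, 'short', 18.4, np.float32(0.537), 'long', 66.3, np.float32(-1.033))
knob 0.081 0.82 ('c', 559.0, 264.8, 'short', 17.8, np.float32(0.537), 'long', 64.2, np.float32(-1.033))
lid 0.57 ('c', 560.9, 262.0, 'short', 158.2, np.float32(0.163), 'long', 194.0, np.float32(-1.408))
```

Call:
play_rows --series '[{"fingers": -1, "dx": 4, "dy": -5, "dz": -10, "turn": 0.018}, {"fingers": -1, "dx": 0, "dy": 0, "dz": -15, "turn": 0}, {"fingers": -1, "dx": 0, "dy": 0, "dz": -12, "turn": 0}, {"fingers": -1, "dx": 0, "dy": 0, "dz": -6, "turn": 0}, {"fingers": -1, "dx": 0, "dy": 0, "dz": 0, "turn": 0}]'

```text
clock: 3.97
position: [0.5709, 0.2672, 0.0803]
ee_rot: [-0.003, 0.965, 0.262, 0.025]
contact_force: [-0.6, -0.7, 0.1]
width: 0.0853
```

```bash
python3 look.py w4
```

```text
t 3.97 pos [0.5709 0.2672 0.0803] xang 0.5301 z [ 0.046  0.018 -0.999] F [-0.6 -0.7  0.1] 0.0853
cam [0.53  0.321 0.24 ] view [ 0.177 -0.209 -0.962] f 321.15442911638524
```

View pics/w4.png

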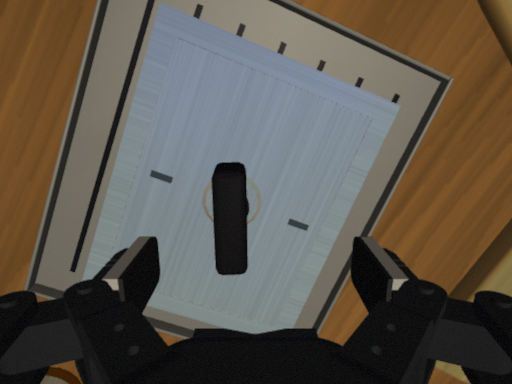

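The knob sits centred between the fingers (bar x≈230, jaws at 140–370), but the tool tilted by about 0.05 rad and came short in z. I'm checking the joints before going on.

```bash
python3 -c "
from h import *
s=get_state(); print(s['qpos'].round(3),s['qd'].round(3),s['effort'].round(1),s['position'])"
```

```text
[ 0.326  0.428  1.621  0.002  1.042 -0.205] [ 0.001 -0.007 -0.014  0.002  0.004 -0.001] [  0.  -46.7 -21.    0.   -0.3  -0. ] [0.57131956 0.26734627 0.08092068]
```

Call:
play_rows --series '[{"fingers": -1, "dx": 0, "dy": 0, "dz": 0, "turn": 0}]'

```text
clock: 4.1
position: [0.5719, 0.2676, 0.082]
ee_rot: [-0.003, 0.965, 0.262, 0.026]
contact_force: [-1.1, -0.0, -0.3]
width: 0.0853
```

```bash
cat > s.py <<'E'
from h import *
s=get_state(); q=s["ee_rot"]; m=R.from_quat(q[[1,2,3,0]]).as_matrix()
print(round(s["clock"],2),s['qpos'].round(3),'qd',s['qd'].round(3),'eff',s['effort'].round(1),s['position'].round(4),'xang',np.arctan2(m[1,0],m[0,0]).round(3),'z',m[:,2].round(3),'F',s['contact_force'].round(1),'M',s['moment'].round(2),'w',round(s['width'],4))
E
python3 s.py
```

```text
4.1 [ 0.326  0.427  1.62   0.002  1.043 -0.205] qd [-0.001 -0.012 -0.015 -0.001  0.004 -0.001] eff [ -0.  -47.2 -21.5   0.   -0.3  -0. ] [0.5719 0.2676 0.082 ] xang 0.53 z [ 0.049  0.019 -0.999] F [-1.1 -0.  -0.3] M [-0.02  0.04 -0.02] w 0.0853
```

Call:
play_rows --series '[{"fingers": -1, "dx": 0, "dy": 0, "dz": 0, "turn": 0}, {"fingers": -1, "dx": 0, "dy": 0, "dz": 0, "turn": 0}, {"fingers": -1, "dx": 0, "dy": 0, "dz": 0, "turn": 0}, {"fingers": -1, "dx": 0, "dy": 0, "dz": 0, "turn": 0}]'

```text
clock: 4.43
position: [0.5738, 0.2683, 0.0853]
ee_rot: [-0.003, 0.965, 0.262, 0.029]
contact_force: [-0.1, 0.3, 1.1]
width: 0.0855
```

```bash
python3 s.py
```

```text
4.43 [ 0.326  0.424  1.616  0.002  1.044 -0.205] qd [ 0.001 -0.006 -0.005 -0.001  0.     0.   ] eff [ -0.  -47.5 -21.8   0.   -0.3   0. ] [0.5738 0.2683 0.0853] xang 0.53 z [ 0.054  0.021 -0.998] F [-0.1  0.3  1.1] M [-0.05  0.   -0.04] w 0.0855
```

Call:
play_rows --series '[{"fingers": -1, "dx": 0, "dy": 0, "dz": -3, "turn": 0}, {"fingers": -1, "dx": 0, "dy": 0, "dz": -3, "turn": 0}, {"fingers": -1, "dx": 0, "dy": 0, "dz": -3, "turn": 0}, {"fingers": -1, "dx": 0, "dy": 0, "dz": -3, "turn": 0}]'

```text
clock: 4.77
position: [0.5744, 0.2687, 0.0735]
ee_rot: [-0.003, 0.965, 0.262, 0.03]
contact_force: [0.9, 0.6, -0.9]
width: 0.0854
```

```bash
python3 s.py
```

```text
4.77 [ 0.327  0.435  1.631  0.002  1.016 -0.205] qd [-0.     0.039  0.05  -0.    -0.089 -0.001] eff [  0.  -48.2 -21.6   0.   -0.3   0. ] [0.5744 0.2687 0.0735] xang 0.531 z [ 0.056  0.021 -0.998] F [ 0.9  0.6 -0.9] M [ 0.   -0.02  0.01] w 0.0854
```

The hold drifts slightly, and because each row re-bases on the measured pose, joint lag when moving down leaves tilt. Moving up should undo it, so I'm testing that.

Call:
play_rows --series '[{"fingers": -1, "dx": -5, "dy": -2, "dz": 12, "turn": 0}, {"fingers": -1, "dx": -5, "dy": -2, "dz": 12, "turn": 0}, {"fingers": -1, "dx": -5, "dy": -1, "dz": 12, "turn": 0}]'

```text
clock: 5.02
position: [0.5561, 0.2623, 0.1072]
ee_rot: [-0.003, 0.965, 0.262, 0.025]
contact_force: [-0.3, -0.4, 0.6]
width: 0.0855
```

```bash
python3 s.py
```

```text
5.02 [ 0.326  0.383  1.624  0.002  1.084 -0.205] qd [ 0.013 -0.231 -0.066  0.001  0.294  0.016] eff [ -0.1 -44.1 -22.    0.   -0.6  -0. ] [0.5561 0.2623 0.1072] xang 0.53 z [ 0.048  0.018 -0.999] F [-0.3 -0.4  0.6] M [-0.01  0.01  0.01] w 0.0855
```

Call:
play_rows --series '[{"fingers": -1, "dx": 0, "dy": 0, "dz": 40, "turn": 0}, {"fingers": -1, "dx": 0, "dy": 0, "dz": 40, "turn": 0}, {"fingers": -1, "dx": 0, "dy": 0, "dz": 40, "turn": 0}]'

```text
clock: 5.27
position: [0.5474, 0.2596, 0.2274]
ee_rot: [-0.002, 0.965, 0.262, 0.017]
contact_force: [0.4, -0.2, -0.7]
width: 0.0853
```

```bash
python3 s.py
```

```text
5.27 [ 0.327  0.296  1.443  0.002  1.368 -0.204] qd [ 1.000e-03 -2.990e-01 -8.530e-01  0.000e+00  1.124e+00  4.000e-03] eff [  0.3 -43.6 -22.8   0.   -0.8  -0. ] [0.5474 0.2596 0.2274] xang 0.53 z [ 0.032  0.013 -0.999] F [ 0.4 -0.2 -0.7] M [ 0.02 -0.   -0.02] w 0.0853
```

Call:
play_rows --series '[{"fingers": -1, "dx": 0, "dy": 0, "dz": -5, "turn": 0}, {"fingers": -1, "dx": 0, "dy": 0, "dz": -5, "turn": 0}, {"fingers": -1, "dx": 0, "dy": 0, "dz": -5, "turn": 0}, {"fingers": -1, "dx": 0, "dy": 0, "dz": -5, "turn": 0}]'

```text
clock: 5.6
position: [0.5526, 0.2618, 0.2258]
ee_rot: [-0.003, 0.964, 0.262, 0.033]
contact_force: [1.0, -0.4, -0.1]
width: 0.0853
```

```bash
python3 s.py
```

```text
5.6 [ 0.327  0.287  1.462  0.002  1.326 -0.204] qd [ 0.003  0.011  0.114  0.    -0.148 -0.001] eff [  0.  -44.1 -26.2   0.   -0.3   0. ] [0.5526 0.2618 0.2258] xang 0.531 z [ 0.063  0.024 -0.998] F [ 1.  -0.4 -0.1] M [-0.03  0.03 -0.05] w 0.0853
```

Tilt grows about 0.0013 rad per row from hold bias, always radially outward. A turn about z carries the existing tilt around with it. So I turn the tool far round, let the bias cancel the tilt there, and turn back.

Call:
play_rows --series '[{"fingers": -1, "dx": -0.5, "dy": 0, "dz": -1, "turn": -0.12}, {"fingers": -1, "dx": -0.5, "dy": 0, "dz": -1, "turn": -0.12}, {"fingers": -1, "dx": -0.5, "dy": 0, "dz": -1, "turn": -0.12}, {"fingers": -1, "dx": -0.5, "dy": 0, "dz": -1, "turn": -0.12}, {"fingers": -1, "dx": -0.5, "dy": 0, "dz": -1, "turn": -0.12}, {"fingers": -1, "dx": -0.5, "dy": 0, "dz": -1, "turn": -0.12}, {"fingers": -1, "dx": -0.5, "dy": 0, "dz": -1, "turn": -0.12}, {"fingers": -1, "dx": -0.5, "dy": 0, "dz": -1, "turn": -0.12}, {"fingers": -1, "dx": -0.5, "dy": 0, "dz": -1, "turn": -0.12}, {"fingers": -1, "dx": -0.5, "dy": 0, "dz": -1, "turn": -0.12}, {"fingers": -1, "dx": -0.5, "dy": 0, "dz": -1, "turn": -0.12}, {"fingers": -1, "dx": -0.5, "dy": 0, "dz": -1, "turn": -0.12}, {"fingers": -1, "dx": -0.5, "dy": 0, "dz": -1, "turn": -0.12}, {"fingers": -1, "dx": -0.5, "dy": 0, "dz": -1, "turn": -0.12}, {"fingers": -1, "dx": -0.5, "dy": 0, "dz": -1, "turn": -0.12}, {"fingers": -1, "dx": -0.5, "dy": 0, "dz": -1, "turn": -0.12}, {"fingers": -1, "dx": -0.5, "dy": 0, "dz": -1, "turn": -0.12}, {"fingers": -1, "dx": -0.5, "dy": 0, "dz": -1, "turn": -0.12}, {"fingers": -1, "dx": -0.5, "dy": 0, "dz": -1, "turn": -0.12}, {"fingers": -1, "dx": -0.5, "dy": 0, "dz": -1, "turn": -0.12}]'

```text
clock: 7.27
position: [0.5179, 0.2539, 0.1656]
ee_rot: [-0.036, -0.554, 0.832, 0.013]
contact_force: [0.1, -0.2, 0.0]
width: 0.0852
```

```bash
python3 s.py
```

```text
7.27 [0.33  0.352 1.518 0.008 1.349 2.294] qd [-0.066  0.009  0.083  0.109 -0.051  1.391] eff [  0.4 -44.9 -23.5  -0.    0.5  -1.2] [0.5179 0.2539 0.1656] xang -1.964 z [-0.075 -0.018 -0.997] F [ 0.1 -0.2  0. ] M [-0.03 -0.01 -0.03] w 0.0852
```

Call:
play_rows --series '[{"fingers": -1, "dx": 0, "dy": 0, "dz": 0, "turn": 0}, {"fingers": -1, "dx": 0, "dy": 0, "dz": 0, "turn": 0}]'

```text
clock: 7.43
position: [0.5156, 0.2527, 0.162]
ee_rot: [-0.04, -0.554, 0.831, 0.014]
contact_force: [0.0, -0.9, -0.5]
width: 0.0855
```

```bash
python3 s.py
```

```text
7.43 [0.329 0.355 1.523 0.008 1.348 2.294] qd [-0.004  0.015  0.028 -0.002 -0.004  0.016] eff [ -0.1 -44.9 -23.2   0.    0.5   0.1] [0.5156 0.2527 0.162 ] xang -1.964 z [-0.082 -0.02  -0.996] F [ 0.  -0.9 -0.5] M [ 0.08 -0.02  0.01] w 0.0855
```

Call:
play_rows --series '[{"fingers": -1, "dx": 0, "dy": 0, "dz": 0, "turn": 0}, {"fingers": -1, "dx": 0, "dy": 0, "dz": 0, "turn": 0}, {"fingers": -1, "dx": 0, "dy": 0, "dz": 0, "turn": 0}, {"fingers": -1, "dx": 0, "dy": 0, "dz": 0, "turn": 0}, {"fingers": -1, "dx": 0, "dy": 0, "dz": 0, "turn": 0}, {"fingers": -1, "dx": 0, "dy": 0, "dz": 0, "turn": 0}]'

```text
clock: 7.93
position: [0.5143, 0.2526, 0.1601]
ee_rot: [-0.042, -0.557, 0.829, 0.015]
contact_force: [-0.9, 0.7, -0.4]
width: 0.0853
```

```bash
python3 s.py
```

```text
7.93 [0.33  0.356 1.526 0.007 1.348 2.286] qd [ 0.002 -0.     0.    -0.002 -0.002 -0.004] eff [ -0.  -44.8 -23.    0.    0.5   0. ] [0.5143 0.2526 0.1601] xang -1.956 z [-0.085 -0.022 -0.996] F [-0.9  0.7 -0.4] M [-0.   -0.01  0.02] w 0.0853
```

Call:
play_rows --series '[{"fingers": -1, "dx": 0, "dy": 0, "dz": 0, "turn": 0.12}, {"fingers": -1, "dx": 0, "dy": 0, "dz": 0, "turn": 0.12}, {"fingers": -1, "dx": 0, "dy": 0, "dz": 0, "turn": 0.12}, {"fingers": -1, "dx": 0, "dy": 0, "dz": 0, "turn": 0.12}, {"fingers": -1, "dx": 0, "dy": 0, "dz": 0, "turn": 0.12}, {"fingers": -1, "dx": 0, "dy": 0, "dz": 0, "turn": 0.12}]'

```text
clock: 8.43
position: [0.5156, 0.2525, 0.1612]
ee_rot: [0.043, 0.822, -0.568, 0.002]
contact_force: [0.3, -0.1, 0.3]
width: 0.0857
```

```bash
python3 s.py
```

```text
8.43 [ 0.369  0.35   1.532 -0.053  1.329  1.592] qd [ 0.07  -0.032  0.045 -0.109 -0.084 -1.385] eff [ -0.4 -44.5 -23.3  -0.2   0.5   1.2] [0.5156 0.2525 0.1612] xang -1.208 z [-0.046 -0.073 -0.996] F [ 0.3 -0.1  0.3] M [-0.01 -0.02  0.04] w 0.0857
```

Call:
play_rows --series '[{"fingers": -1, "dx": 0, "dy": 0, "dz": 0, "turn": 0.12}, {"fingers": -1, "dx": 0, "dy": 0, "dz": 0, "turn": 0.12}, {"fingers": -1, "dx": 0, "dy": 0, "dz": 0, "turn": 0.12}, {"fingers": -1, "dx": 0, "dy": 0, "dz": 0, "turn": 0.12}, {"fingers": -1, "dx": 0, "dy": 0, "dz": 0, "turn": 0.12}, {"fingers": -1, "dx": 0, "dy": 0, "dz": 0, "turn": 0.12}]'

```text
clock: 8.93
position: [0.5163, 0.2537, 0.1623]
ee_rot: [0.038, 0.973, -0.228, 0.018]
contact_force: [-0.2, 0.5, -0.5]
width: 0.0855
```

```bash
python3 s.py
```

```text
8.93 [ 0.391  0.323  1.571 -0.088  1.264  0.878] qd [ 0.024 -0.069  0.096 -0.037 -0.153 -1.442] eff [ -0.1 -42.8 -23.5  -0.4   0.2   1.2] [0.5163 0.2537 0.1623] xang -0.458 z [ 0.018 -0.083 -0.996] F [-0.2  0.5 -0.5] M [ 0.03 -0.02  0.  ] w 0.0855
```

Call:
play_rows --series '[{"fingers": -1, "dx": 0, "dy": 0, "dz": 0, "turn": 0}, {"fingers": -1, "dx": 0, "dy": 0, "dz": 0, "turn": 0}, {"fingers": -1, "dx": 0, "dy": 0, "dz": 0, "turn": 0}, {"fingers": -1, "dx": 0, "dy": 0, "dz": 0, "turn": 0}, {"fingers": -1, "dx": 0, "dy": 0, "dz": 0, "turn": 0}]'

```text
clock: 9.35
position: [0.5162, 0.254, 0.1632]
ee_rot: [0.038, 0.972, -0.23, 0.018]
contact_force: [-0.3, 0.6, 0.2]
width: 0.0854
```

```bash
python3 s.py
```

```text
9.35 [ 0.392  0.322  1.571 -0.087  1.265  0.884] qd [-0.002  0.001 -0.004 -0.001  0.     0.017] eff [  0.  -43.2 -23.4  -0.4   0.1  -0. ] [0.5162 0.254  0.1632] xang -0.463 z [ 0.018 -0.082 -0.996] F [-0.3  0.6  0.2] M [-0.    0.02  0.01] w 0.0854
```

Call:
play_rows --series '[{"fingers": -1, "dx": 5, "dy": 1, "dz": 0, "turn": 0.11}, {"fingers": -1, "dx": 5, "dy": 1, "dz": 0, "turn": 0.11}, {"fingers": -1, "dx": 5, "dy": 1, "dz": 0, "turn": 0.11}, {"fingers": -1, "dx": 5, "dy": 1, "dz": 0, "turn": 0.11}, {"fingers": -1, "dx": 5, "dy": 1, "dz": 0, "turn": 0.11}, {"fingers": -1, "dx": 5, "dy": 1, "dz": 0, "turn": 0.11}, {"fingers": -1, "dx": 5, "dy": 1, "dz": 0, "turn": 0.11}, {"fingers": -1, "dx": 4, "dy": 1, "dz": 0, "turn": 0.11}, {"fingers": -1, "dx": 2, "dy": 1, "dz": 0, "turn": 0.09}]'

```text
clock: 10.1
position: [0.5598, 0.2634, 0.1626]
ee_rot: [0.025, 0.963, 0.267, 0.034]
contact_force: [0.2, -0.4, -0.4]
width: 0.0851
```

```bash
python3 s.py
```

```text
10.1 [ 0.362  0.341  1.543 -0.06   1.195 -0.16 ] qd [-3.900e-02  2.000e-03 -1.000e-03  7.500e-02 -6.600e-02 -1.165e+00] eff [  0.2 -44.8 -23.9  -0.4  -0.3   0.9] [0.5598 0.2634 0.1626] xang 0.544 z [ 0.079 -0.029 -0.996] F [ 0.2 -0.4 -0.4] M [-0.01 -0.01 -0.  ] w 0.0851
```

Call:
play_rows --series '[{"fingers": -1, "dx": 0, "dy": 0, "dz": -4, "turn": 0}, {"fingers": -1, "dx": 0, "dy": 0, "dz": -6, "turn": 0}, {"fingers": -1, "dx": 0, "dy": 0, "dz": -6, "turn": 0}, {"fingers": -1, "dx": 0, "dy": 0, "dz": -6, "turn": 0}, {"fingers": -1, "dx": 0, "dy": 0, "dz": -4, "turn": 0}]'

```text
clock: 10.52
position: [0.5605, 0.2631, 0.1345]
ee_rot: [0.025, 0.964, 0.263, 0.034]
contact_force: [-0.6, -0.1, -0.4]
width: 0.085
```

```bash
python3 s.py
```

```text
10.52 [ 0.361  0.362  1.584 -0.062  1.132 -0.148] qd [ 0.001  0.044  0.08  -0.003 -0.116  0.025] eff [ -0.  -45.9 -23.6  -0.3  -0.3  -0. ] [0.5605 0.2631 0.1345] xang 0.535 z [ 0.079 -0.03  -0.996] F [-0.6 -0.1 -0.4] M [ 0.05  0.08 -0.01] w 0.085
```

Gentle moves hold the tilt constant, so it only changes under hard vertical acceleration. I'll try a hard upward start with a soft stop to take the outward tilt out.

Call:
play_rows --series '[{"fingers": -1, "dx": 0, "dy": 0, "dz": 40, "turn": 0}, {"fingers": -1, "dx": 0, "dy": 0, "dz": 30, "turn": 0}, {"fingers": -1, "dx": 0, "dy": 0, "dz": 22, "turn": 0}, {"fingers": -1, "dx": 0, "dy": 0, "dz": 15, "turn": 0}, {"fingers": -1, "dx": 0, "dy": 0, "dz": 9, "turn": 0}, {"fingers": -1, "dx": 0, "dy": 0, "dz": 4, "turn": 0}, {"fingers": -1, "dx": 0, "dy": 0, "dz": 0, "turn": 0}]'

```text
clock: 11.1
position: [0.5544, 0.2615, 0.2504]
ee_rot: [0.026, 0.965, 0.261, 0.026]
contact_force: [-0.4, -0.3, -0.6]
width: 0.0858
```

```bash
python3 s.py
```

```text
11.1 [ 0.362  0.293  1.393 -0.057  1.409 -0.159] qd [ 0.002  0.005  0.012 -0.001 -0.007  0.005] eff [ -0.  -43.8 -25.7  -0.3  -0.2  -0. ] [0.5544 0.2615 0.2504] xang 0.53 z [ 0.063 -0.036 -0.997] F [-0.4 -0.3 -0.6] M [0.06 0.03 0.04] w 0.0858
```

Call:
play_rows --series '[{"fingers": -1, "dx": 0, "dy": 0, "dz": -4, "turn": 0}, {"fingers": -1, "dx": 0, "dy": 0, "dz": -9, "turn": 0}, {"fingers": -1, "dx": 0, "dy": 0, "dz": -15, "turn": 0}, {"fingers": -1, "dx": 0, "dy": 0, "dz": -22, "turn": 0}, {"fingers": -1, "dx": 0, "dy": 0, "dz": -30, "turn": 0}, {"fingers": -1, "dx": 0, "dy": 0, "dz": 0, "turn": 0}, {"fingers": -1, "dx": 0, "dy": 0, "dz": 0, "turn": 0}]'

```text
clock: 11.68
position: [0.5496, 0.2599, 0.1577]
ee_rot: [0.026, 0.965, 0.261, 0.02]
contact_force: [1.2, 0.7, 0.1]
width: 0.0853
```

```bash
python3 s.py
```

```text
11.68 [ 0.362  0.344  1.549 -0.059  1.215 -0.146] qd [-0.001  0.044  0.082  0.004 -0.013  0.003] eff [  0.  -42.7 -21.8  -0.3  -0.    0. ] [0.5496 0.2599 0.1577] xang 0.529 z [ 0.052 -0.04  -0.998] F [1.2 0.7 0.1] M [0.06 0.02 0.03] w 0.0853
```

That works (jaw-direction tilt 0.053 → 0.025). One more cycle, recentring as I go.

Call:
play_rows --series '[{"fingers": -1, "dx": 0, "dy": 0, "dz": 40, "turn": 0}, {"fingers": -1, "dx": 2, "dy": 0, "dz": 30, "turn": 0}, {"fingers": -1, "dx": 2, "dy": 1, "dz": 22, "turn": 0}, {"fingers": -1, "dx": 2, "dy": 1, "dz": 15, "turn": 0}, {"fingers": -1, "dx": 2, "dy": 1, "dz": 9, "turn": 0}, {"fingers": -1, "dx": 2, "dy": 1, "dz": 4, "turn": 0}, {"fingers": -1, "dx": 2, "dy": 1, "dz": 0, "turn": 0}]'

```text
clock: 12.27
position: [0.5574, 0.2632, 0.2828]
ee_rot: [0.027, 0.965, 0.261, 0.015]
contact_force: [-0.3, -0.2, -0.0]
width: 0.0856
```

```bash
python3 s.py
```

```text
12.27 [ 0.363  0.3    1.304 -0.056  1.513 -0.163] qd [ 0.004  0.034 -0.08   0.     0.023  0.005] eff [ -0.  -44.5 -25.8  -0.3  -0.1  -0. ] [0.5574 0.2632 0.2828] xang 0.529 z [ 0.043 -0.043 -0.998] F [-0.3 -0.2 -0. ] M [-0.01 -0.05  0.01] w 0.0856
```

Call:
play_rows --series '[{"fingers": -1, "dx": 1, "dy": 0, "dz": -4, "turn": 0}, {"fingers": -1, "dx": 1, "dy": 0, "dz": -9, "turn": 0}, {"fingers": -1, "dx": 1, "dy": 0, "dz": -15, "turn": 0}, {"fingers": -1, "dx": 1, "dy": 0, "dz": -22, "turn": 0}, {"fingers": -1, "dx": 1, "dy": 0, "dz": -30, "turn": 0}, {"fingers": -1, "dx": 0, "dy": 0, "dz": -15, "turn": 0}, {"fingers": -1, "dx": 0, "dy": 0, "dz": 0, "turn": 0}]'

```text
clock: 12.85
position: [0.5598, 0.262, 0.1777]
ee_rot: [0.027, 0.965, 0.261, 0.012]
contact_force: [-0.0, 0.4, -0.0]
width: 0.0856
```

```bash
python3 s.py; python3 knob.py w3 | head -3
```

```text
12.85 [ 0.36   0.354  1.482 -0.058  1.287 -0.153] qd [-0.002  0.016  0.031  0.001  0.005  0.   ] eff [  0.  -47.1 -25.1  -0.3  -0.4   0. ] [0.5598 0.262  0.1777] xang 0.529 z [ 0.038 -0.045 -0.998] F [-0.   0.4 -0. ] M [0.04 0.05 0.05] w 0.0856
knob 0.07500000000000001 0.87 ('c', 557.6, 262.6, 'short', 17.6, np.float32(0.536), 'long', 63.6, np.float32(-1.035))
knob 0.081 0.87 ('c', 556.7, 264.1, 'short', 17.2, np.float32(0.536), 'long', 62.1, np.float32(-1.035))
lid 0.58 ('c', 558.5, 261.9, 'short', 157.9, np.float32(0.159), 'long', 194.0, np.float32(-1.412))
```

Call:
play_rows --series '[{"fingers": -1, "dx": -1, "dy": 1, "dz": -4, "turn": 0.005}, {"fingers": -1, "dx": -1, "dy": 0, "dz": -8, "turn": 0}, {"fingers": -1, "dx": 0, "dy": 0, "dz": -8, "turn": 0}, {"fingers": -1, "dx": 0, "dy": 0, "dz": -8, "turn": 0}, {"fingers": -1, "dx": 0, "dy": 0, "dz": -8, "turn": 0}, {"fingers": -1, "dx": 0, "dy": 0, "dz": -8, "turn": 0}, {"fingers": -1, "dx": 0, "dy": 0, "dz": -8, "turn": 0}, {"fingers": -1, "dx": 0, "dy": 0, "dz": -8, "turn": 0}, {"fingers": -1, "dx": 0, "dy": 0, "dz": -8, "turn": 0}, {"fingers": -1, "dx": 0, "dy": 0, "dz": -8, "turn": 0}, {"fingers": -1, "dx": 0, "dy": 0, "dz": -8, "turn": 0}, {"fingers": -1, "dx": 0, "dy": 0, "dz": -6, "turn": 0}]'

```text
clock: 14.1
position: [0.5635, 0.2655, 0.0896]
ee_rot: [0.026, 0.964, 0.264, 0.023]
contact_force: [-0.9, -0.5, 0.2]
width: 0.085
```

```bash
python3 s.py
```

```text
14.1 [ 0.363  0.418  1.614 -0.063  1.07  -0.141] qd [ 0.001  0.074  0.102 -0.007 -0.174  0.013] eff [  0.  -47.9 -22.2  -0.3  -0.1  -0. ] [0.5635 0.2655 0.0896] xang 0.535 z [ 0.057 -0.038 -0.998] F [-0.9 -0.5  0.2] M [-0.02  0.01 -0.03] w 0.085
```

Call:
play_rows --series '[{"fingers": -1, "dx": -1, "dy": -1, "dz": -5, "turn": 0}, {"fingers": -1, "dx": -1, "dy": -1, "dz": -7, "turn": 0}, {"fingers": -1, "dx": -1, "dy": 0, "dz": -9, "turn": 0}, {"fingers": -1, "dx": -1, "dy": 0, "dz": 0, "turn": 0}, {"fingers": -1, "dx": -1, "dy": 0, "dz": 0, "turn": 0}]'

```text
clock: 14.52
position: [0.5574, 0.2629, 0.0644]
ee_rot: [0.026, 0.964, 0.263, 0.021]
contact_force: [-0.0, -0.1, -0.3]
width: 0.0853
```

```bash
python3 s.py
```

```text
14.52 [ 0.362  0.435  1.658 -0.066  1.012 -0.137] qd [ 0.006 -0.002  0.046  0.    -0.02   0.011] eff [ -0.1 -46.5 -20.4  -0.3  -0.1  -0. ] [0.5574 0.2629 0.0644] xang 0.534 z [ 0.055 -0.039 -0.998] F [-0.  -0.1 -0.3] M [-0.03  0.02  0.  ] w 0.0853
```

Positioned at the knob (TCP z 0.064). Closing.

Call:
play_rows --series '[{"fingers": 1, "dx": 0, "dy": 0, "dz": -1, "turn": 0}, {"fingers": 1, "dx": 0, "dy": 0, "dz": -1, "turn": 0}, {"fingers": 1, "dx": 0, "dy": 0, "dz": 0, "turn": 0}, {"fingers": 1, "dx": 0, "dy": 0, "dz": 0, "turn": 0}, {"fingers": 1, "dx": 0, "dy": 0, "dz": 0, "turn": 0}, {"fingers": 1, "dx": 0, "dy": 0, "dz": 0, "turn": 0}]' --squeeze 70

```text
clock: 15.02
position: [0.5577, 0.2632, 0.0638]
ee_rot: [0.026, 0.964, 0.264, 0.022]
contact_force: [-6.1, -3.6, 5.3]
width: 0.0125
```

```bash
python3 s.py
```

```text
15.02 [ 0.363  0.435  1.66  -0.066  1.009 -0.137] qd [-0.001 -0.011  0.014 -0.005  0.069 -0.   ] eff [  0.1 -44.9 -21.9  -0.1  -2.1  -0. ] [0.5577 0.2632 0.0638] xang 0.535 z [ 0.056 -0.038 -0.998] F [-6.1 -3.6  5.3] M [-0.51  1.05 -0.08] w 0.0125
```

Call:
play_rows --series '[{"fingers": 1, "dx": 0, "dy": 0, "dz": 0, "turn": 0}, {"fingers": 1, "dx": 0, "dy": 0, "dz": 0, "turn": 0}]'

```text
clock: 15.18
position: [0.5543, 0.2613, 0.0643]
ee_rot: [0.027, 0.964, 0.264, 0.019]
contact_force: [0.9, -0.0, 0.6]
width: 0.0001
```

```bash
python3 s.py; python3 look.py w5 knob_grip
```

```text
15.18 [ 0.363  0.433  1.661 -0.067  1.016 -0.137] qd [-0.001 -0.006  0.001 -0.004  0.033  0.001] eff [  0.2 -45.5 -19.   -0.2   0.4  -0. ] [0.5543 0.2613 0.0643] xang 0.535 z [ 0.05  -0.042 -0.998] F [ 0.9 -0.   0.6] M [ 0.02 -0.06  0.03] w 0.0001
t 15.18 pos [0.5543 0.2613 0.0643] xang 0.5347 z [ 0.05  -0.042 -0.998] F [ 0.9 -0.   0.6] 0.0001
cam [0.513 0.325 0.22 ] view [ 0.181 -0.266 -0.947] f 321.15442911638524
knob_grip 0.71 [159.   93.4] ((277.4990234375, 170.754150390625), (401.9823913574219, 367.19183349609375), 13.799484252929688)
knob_grip 0.7 [263.7 198.2] ((266.5, 204.0), (64.0, 39.0), 90.0)
```

View pics/w5.png

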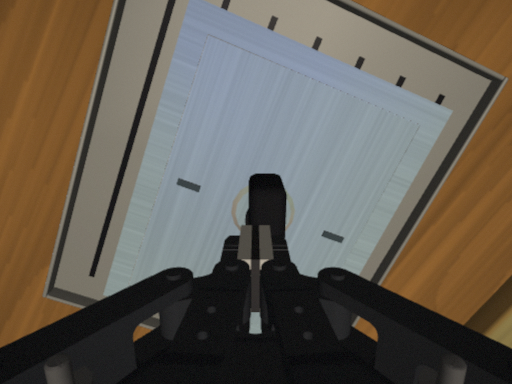

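The fingers shut completely at (255,235) while the bar (about (266,175)–(266,235)) lies beyond them toward image-up, so the grip slipped off its end. I'm re-deriving the axis from the steel ring around the stem, in several views.

```bash
python3 - <<'E'
from h import *
import pickle
rr=[]
for n,ring,end0,end1 in(("w2",(251,141),(251,117),(253,171)),("w4",(231,202),(230,163),(231,274)),("w5",(263,208),(266,175),None)):
    st,im=pickle.load(open(n+".pkl","rb"))
    print(n,"ring",onplane(im,ring,.036,st).round(4),"end",onplane(im,end0,.081,st).round(4),end1 and onplane(im,end1,.081,st).round(4))
    rr.append(ray(im,ring,st))
    # where would TCP show?
    r,t=ext(im,st); p=K(im)@(r.T@(st["position"]-t)); print("tcp px",p[:2]/p[2])
p=tri(rr[:2]);print(p,[np.linalg.norm(np.cross(p-t,d)) for t,d in rr]); p=tri(rr); print(p)
E
```

```text
w2 ring [[0.5578 0.2608 0.036 ]] end [[0.5431 0.2893 0.081 ]] [[0.5741 0.2359 0.081 ]]
tcp px [254.57678099 228.70243859]
w4 ring [[0.5588 0.261  0.036 ]] end [[0.542 0.292 0.081]] [[0.5729 0.2378 0.081 ]]
tcp px [254.58372466 228.71183969]
w5 ring [[0.5591 0.2645 0.036 ]] end [[0.5407 0.2937 0.081 ]] None
tcp px [254.57055384 228.70579923]
[0.55817329 0.2611098  0.03720583] [np.float64(0.000475609468321166), np.float64(0.0004756094683210378), np.float64(0.003740596666715522)]
[0.5591069  0.26121227 0.03245957]
```

```bash
python3 - <<'E'
from h import *
import pickle
D=[pickle.load(open(n+".pkl","rb")) for n in("w2","w4","w5")]
for nm,u in(("end0",[(251,117),(230,163),(266,175)]),("end1",[(253,171),(231,274),None])):
    r=[ray(im,x,st) for (st,im),x in zip(D,u) if x]
    p=tri(r); print(nm,p.round(4),[np.linalg.norm(np.cross(p-t,d)).round(4) for t,d in r])
for st,im in D: print(ext(im,st)[1])
print(tips_ahead)
S=get_image("scene");st=get_state()
r,t=ext(S); c=[]
for q in (st["position"],[.558,.262,.081],[.558,.262,.036]):
    p=K(S)@(r.T@(np.array(q)-t)); c.append((p[:2]/p[2]).round(1))
print(c)
cv2.imwrite("pics/sc.png",cv2.resize(S["pixels"][100:220,260:380],(600,600),interpolation=2)[:,:,::-1])
E
```

```text
end0 [0.5436 0.289  0.0635] [np.float64(0.0006), np.float64(0.0004), np.float64(0.001)]
end1 [0.5746 0.2348 0.0751] [np.float64(0.0001), np.float64(0.0001)]
[0.53800363 0.30597278 0.44870593]
[0.53031969 0.32141357 0.23955773]
[0.51307785 0.32488929 0.2199546 ]
0.011
[array([318.7, 158. ]), array([320.2, 154.6]), array([318.7, 164.5])]
```

View pics/sc.png

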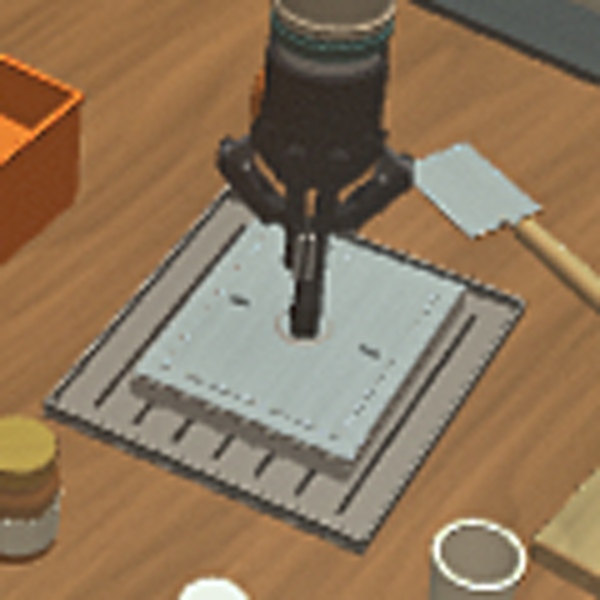

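The scene crop shows the shut fingers at crop (305,255) just above or beside the black bar, which is seen end-on at (308,310). I'm checking what height those rows imply.

```bash
python3 - <<'E'
from h import *
S=get_image("scene");st=get_state(); r,t=ext(S)
c=np.array([.558,.262]); b=np.array([np.cos(-1.04),np.sin(-1.04)]); n=np.array([-b[1],b[0]])
def px(q):
    p=K(S)@(r.T@(np.array(q)-t)); return ((p[:2]/p[2]-[260,100])*5).round(0)
for z in(.036,.051,.066,.081): print(z,"near L/R",px([*(c+.03*b-.009*n),z]),px([*(c+.03*b+.009*n),z]),"far",px([*(c-.03*b),z]))
q=st["ee_rot"]; m=R.from_quat(q[[1,2,3,0]]).as_matrix(); print("tip",px(st["position"]+.011*m[:,2]),"tcp",px(st["position"]), "back40",px(st["position"]-.04*m[:,2]))
crop=cv2.resize(S["pixels"][135:180,298:343],(720,720),interpolation=2)
cv2.imwrite("pics/sc2.png",crop[:,:,::-1])
E
```

```text
0.036 near L/R [277. 352.] [304. 355.] far [297. 293.]
0.051 near L/R [279. 335.] [307. 338.] far [299. 277.]
0.066 near L/R [282. 319.] [309. 322.] far [302. 260.]
0.081 near L/R [284. 302.] [312. 305.] far [304. 243.]
tip [292. 303.] tcp [294. 290.] back40 [299. 242.]
```

View pics/sc2.png

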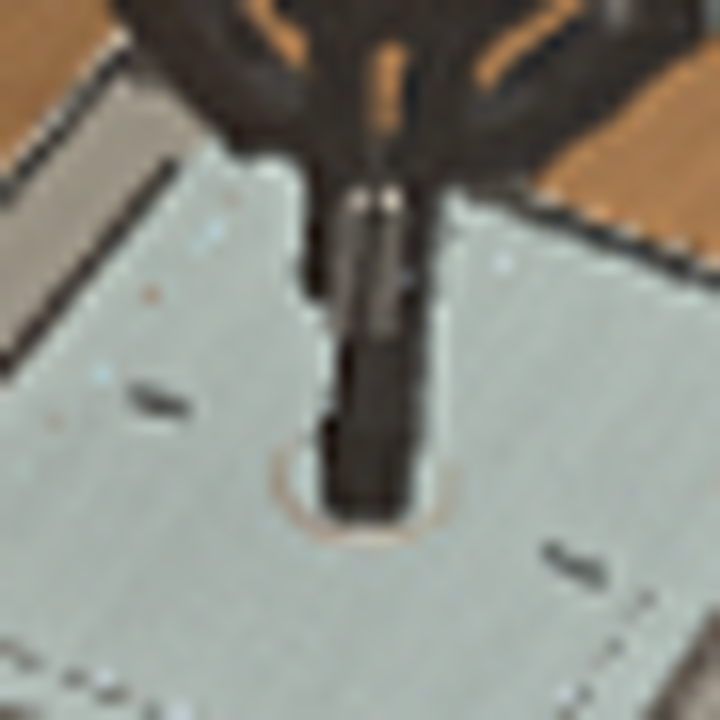

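The shut tips appear to sit at the bar's top rather than around it. An upward force appeared while closing, so the pads caught only the top edge. I'll open, recentre, go about 15 mm deeper with contact watched, and close again.

Call:
play_rows --series '[{"fingers": -1, "dx": 0, "dy": 0, "dz": 8, "turn": 0}, {"fingers": -1, "dx": 0, "dy": 0, "dz": 8, "turn": 0}, {"fingers": -1, "dx": 0, "dy": 0, "dz": 4, "turn": 0}, {"fingers": -1, "dx": 0, "dy": 0, "dz": 0, "turn": 0}, {"fingers": -1, "dx": 0, "dy": 0, "dz": 0, "turn": 0}, {"fingers": -1, "dx": 0, "dy": 0, "dz": 0, "turn": 0}, {"fingers": -1, "dx": 0, "dy": 0, "dz": 0, "turn": 0}, {"fingers": -1, "dx": 0, "dy": 0, "dz": 0, "turn": 0}]'

```text
clock: 16.05
position: [0.5564, 0.2625, 0.0864]
ee_rot: [0.026, 0.964, 0.264, 0.021]
contact_force: [-0.0, 0.3, -0.0]
width: 0.0855
```

```bash
python3 s.py; python3 look.py w6 knob_grip; python3 knob.py w6|head -3; python3 - <<'E'
from h import *
a=cv2.imread("pics/w6.png"); S=get_image("scene")
cv2.imwrite("pics/w6s.png",np.hstack([a[80:300,100:420],cv2.resize(S["pixels"][115:185,280:360],(251,220),interpolation=2)[:,:,::-1]]))
E
```

```text
16.05 [ 0.363  0.413  1.633 -0.064  1.061 -0.141] qd [-0.     0.003  0.002  0.003 -0.001  0.003] eff [  0.  -46.8 -21.6  -0.3  -0.2  -0. ] [0.5564 0.2625 0.0864] xang 0.535 z [ 0.053 -0.04  -0.998] F [-0.   0.3 -0. ] M [-0.  0.  0.] w 0.0855
t 16.05 pos [0.5564 0.2625 0.0864] xang 0.5345 z [ 0.053 -0.04  -0.998] F [-0.   0.3 -0. ] 0.0855
cam [0.515 0.326 0.242] view [ 0.184 -0.263 -0.947] f 321.15442911638524
knob_grip 0.91 [257.4 214.3] ((259.965087890625, 216.96017456054688), (108.14228057861328, 32.91736602783203), 89.34146118164062)
knob 0.07500000000000001 0.77 ('c', 558.9, 263.9, 'short', 18.6, np.float32(0.527), 'long', 66.9, np.float32(-1.044))
knob 0.081 0.77 ('c', 557.3, 266.1, 'short', 17.9, np.float32(0.527), 'long', 64.5, np.float32(-1.044))
lid 0.71 ('c', 559.6, 262.7, 'short', 157.0, np.float32(0.157), 'long', 193.2, np.float32(-1.413))
```

View pics/w6s.png

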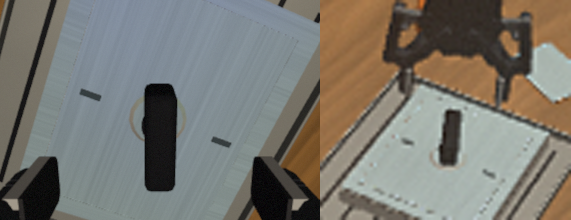

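Call:
play_rows --series '[{"fingers": -1, "dx": 0, "dy": 0, "dz": -5, "turn": 0}, {"fingers": -1, "dx": 0, "dy": 0, "dz": -8, "turn": 0}, {"fingers": -1, "dx": 0, "dy": 0, "dz": -9, "turn": 0}, {"fingers": -1, "dx": 0, "dy": 0, "dz": -10, "turn": 0}, {"fingers": -1, "dx": 0, "dy": 0, "dz": 0, "turn": 0}]'

```text
clock: 16.87
position: [0.5562, 0.2625, 0.0513]
ee_rot: [0.026, 0.964, 0.264, 0.021]
contact_force: [0.5, 0.1, -0.3]
width: 0.0852
```

```bash
python3 s.py
```

```text
16.87 [ 0.363  0.447  1.675 -0.067  0.984 -0.135] qd [ 0.002 -0.005 -0.006 -0.003  0.005 -0.001] eff [ -0.  -48.6 -21.5  -0.3  -0.5   0. ] [0.5562 0.2625 0.0513] xang 0.534 z [ 0.054 -0.04  -0.998] F [ 0.5  0.1 -0.3] M [0.01 0.05 0.02] w 0.0852
```

Call:
play_rows --series '[{"fingers": 1, "dx": 1, "dy": 0, "dz": 0, "turn": 0}, {"fingers": 1, "dx": 0, "dy": 0, "dz": 0, "turn": 0}, {"fingers": 1, "dx": 0, "dy": 0, "dz": 0, "turn": 0}, {"fingers": 1, "dx": 0, "dy": 0, "dz": 0, "turn": 0}, {"fingers": 1, "dx": 0, "dy": 0, "dz": 0, "turn": 0}, {"fingers": 1, "dx": 0, "dy": 0, "dz": 0, "turn": 0}, {"fingers": 1, "dx": 0, "dy": 0, "dz": 0, "turn": 0}]' --squeeze 60

```text
clock: 17.45
position: [0.5583, 0.2631, 0.0506]
ee_rot: [0.026, 0.964, 0.264, 0.021]
contact_force: [0.5, 0.0, -3.7]
width: 0.0161
```

```bash
python3 s.py
```

```text
17.45 [ 0.362  0.45   1.672 -0.067  0.983 -0.135] qd [-0.    -0.002 -0.003  0.002  0.001  0.001] eff [ -0.  -49.6 -21.6  -0.3  -0.5   0. ] [0.5583 0.2631 0.0506] xang 0.534 z [ 0.055 -0.039 -0.998] F [ 0.5  0.  -3.7] M [-0.12  0.31  0.03] w 0.0161
```

Gripped (width 16 mm, stable). Lifting gently and checking the weight.

Call:
play_rows --series '[{"fingers": 1, "dx": 0, "dy": 0, "dz": 5, "turn": 0}, {"fingers": 1, "dx": 0, "dy": 0, "dz": 10, "turn": 0}, {"fingers": 1, "dx": 0, "dy": 0, "dz": 10, "turn": 0}, {"fingers": 1, "dx": 0, "dy": 0, "dz": 6, "turn": 0}, {"fingers": 1, "dx": 0, "dy": 0, "dz": 3, "turn": 0}, {"fingers": 1, "dx": 0, "dy": 0, "dz": 0, "turn": 0}]'

```text
clock: 17.95
position: [0.5523, 0.261, 0.0834]
ee_rot: [0.026, 0.964, 0.264, 0.014]
contact_force: [-0.4, -1.0, -6.3]
width: 0.0166
```

```bash
python3 s.py; python3 look.py w7; python3 - <<'E'
from h import *
a=cv2.imread("pics/w7.png"); S=get_image("scene")
cv2.imwrite("pics/w7s.png",np.hstack([cv2.resize(a,(400,300)),cv2.resize(S["pixels"][100:220,250:410],(400,300),interpolation=2)[:,:,::-1]]))
E
```

```text
17.95 [ 0.362  0.416  1.635 -0.063  1.068 -0.142] qd [-0.    -0.006  0.004  0.001  0.002  0.001] eff [  0.  -51.  -23.6  -0.4   0.   -0. ] [0.5523 0.261  0.0834] xang 0.534 z [ 0.041 -0.043 -0.998] F [-0.4 -1.  -6.3] M [0.08 0.03 0.09] w 0.0166
t 17.95 pos [0.5523 0.261  0.0834] xang 0.534 z [ 0.041 -0.043 -0.998] F [-0.4 -1.  -6.3] 0.0166
cam [0.512 0.325 0.239] view [ 0.172 -0.267 -0.948] f 321.15442911638524
```

View pics/w7s.png

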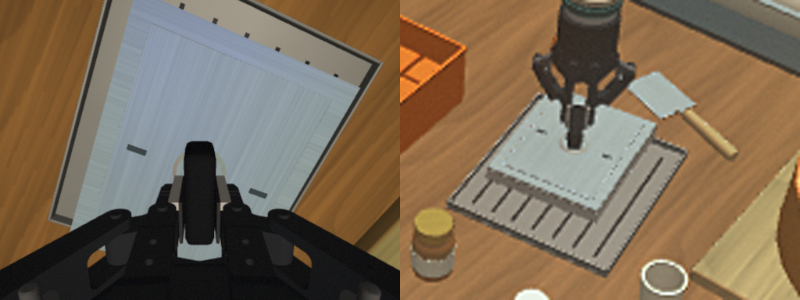

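The set is lifted (≈6 N) with the knob held upright in the pads at wrist (200,190 of the half-size picture) and the lid level. Now I fit the tub in both fixed cameras, with the tray as a check of camera bias against the wrist view.

```bash
cat > tubfit.py <<'E'
from h import *
import pickle
from scipy.optimize import minimize
S=get_image("scene");T=get_image("top")
def proj(im,P):
    r,t=ext(im); p=(K(im)@(r.T@(P-t).T)).T; return p[:,:2]/p[:,2:]
def box(x,y,a,hx,hy,h):
    c,s=np.cos(a),np.sin(a); return np.array([[x+c*i*hx-s*j*hy,y+s*i*hx+c*j*hy,z] for z in(0,h) for i,j in((1,1),(1,-1),(-1,-1),(-1,1))])
def fit(ims,us,dims,x0):
    ms=[]
    for im,u in zip(ims,us):
        m=min(masks_of(im,"tub"),key=lambda m:np.hypot(*(np.array(m["xy"])-u)))["region"].astype(np.uint8)
        ms.append(cv2.resize(m,None,fx=4,fy=4,interpolation=1))
    def cost(p):
        c=0
        for im,m in zip(ims,ms):
            q=cv2.convexHull(((proj(im,box(*p,*dims))+.5)*4*16).astype(np.int32)); b=np.zeros_like(m); cv2.fillConvexPoly(b,q,1,shift=4)
            c+=1-(m&b).sum()/(m|b).sum()
        return c
    best=minimize(cost,x0,method="Nelder-Mead",options=dict(initial_simplex=np.array([x0]+[np.array(x0)+d for d in np.diag([.02,.02,.15])]),xatol=1e-4,fatol=1e-4))
    return best.x.round(4),round(best.fun,3)
x0=[.567,-.23,.23];d=(.072,.09,.1)
print("top",fit([T],[(314,184)],d,x0)); print("scene",fit([S],[(220,257)],d,x0)); print("both",fit([T,S],[(314,184),(220,257)],d,x0))
st,W=pickle.load(open("w2.pkl","rb"))
def cen(c): # diagonals' crossing
    l=lambda a,b:np.cross([*a,1],[*b,1]); p=np.cross(l(c[0],c[2]),l(c[1],c[3])); return p[:2]/p[2]
w=onplane(W,[(197,7),(367,73),(293,246),(143,198)],.014,st)[:,:2]; print("tray wrist",cen(w).round(4))
k=.24359; t=onplane(T,[(130+k*a-.4,140+k*b-.4) for a,b in((45,97),(330,58),(363,310),(77,350))],.014)[:,:2]; print("tray top",cen(t).round(4))
s=onplane(S,[(260+a/5,100+b/5) for a,b in((45,410),(228,187),(525,303),(365,552))],.014)[:,:2]; print("tray scene",cen(s).round(4))
E
python3 tubfit.py
```

```text
top (array([ 0.5709, -0.2325,  0.2527]), np.float64(0.044))
scene (array([ 0.569 , -0.2317,  0.2636]), np.float64(0.038))
both (array([ 0.5703, -0.2321,  0.2464]), np.float64(0.085))
tray wrist [0.5558 0.2607]
tray top [0.5535 0.2589]
tray scene [0.5634 0.2552]
```

Tub from both cameras: (0.570, −0.232), yaw ≈0.25, agreeing within 2 mm. Raising, then carrying over.

Call:
play_rows --series '[{"fingers": 1, "dx": 0, "dy": 0, "dz": 10, "turn": 0}, {"fingers": 1, "dx": 0, "dy": 0, "dz": 16, "turn": 0}, {"fingers": 1, "dx": 0, "dy": 0, "dz": 20, "turn": 0}, {"fingers": 1, "dx": 0, "dy": 0, "dz": 20, "turn": 0}, {"fingers": 1, "dx": 0, "dy": 0, "dz": 16, "turn": 0}, {"fingers": 1, "dx": 0, "dy": -5, "dz": 12, "turn": 0}, {"fingers": 1, "dx": 0, "dy": -10, "dz": 8, "turn": 0}, {"fingers": 1, "dx": 1, "dy": -15, "dz": 4, "turn": 0}, {"fingers": 1, "dx": 1, "dy": -20, "dz": 0, "turn": 0}, {"fingers": 1, "dx": 1, "dy": -20, "dz": 0, "turn": 0}, {"fingers": 1, "dx": 1, "dy": -15, "dz": 0, "turn": 0}]'

```text
clock: 19.27
position: [0.5531, 0.1742, 0.1969]
ee_rot: [0.026, 0.963, 0.266, 0.013]
contact_force: [0.8, 0.0, -7.4]
width: 0.0161
```

```bash
python3 s.py
```

```text
19.27 [ 0.218  0.28   1.543 -0.052  1.29  -0.307] qd [-0.325 -0.088  0.116  0.02  -0.046 -0.329] eff [  2.  -45.8 -27.5  -0.4  -0.2   0.2] [0.5531 0.1742 0.1969] xang 0.54 z [ 0.039 -0.043 -0.998] F [ 0.8  0.  -7.4] M [ 0.11  0.03 -0.02] w 0.0161
```

Call:
play_rows --series '[{"fingers": 1, "dx": 1, "dy": -20, "dz": 0, "turn": 0.005}, {"fingers": 1, "dx": 1, "dy": -25, "dz": 0, "turn": 0.005}, {"fingers": 1, "dx": 1, "dy": -28, "dz": 0, "turn": 0.005}, {"fingers": 1, "dx": 1, "dy": -28, "dz": 0, "turn": 0.005}, {"fingers": 1, "dx": 1, "dy": -28, "dz": 0, "turn": 0.005}, {"fingers": 1, "dx": 1, "dy": -28, "dz": 0, "turn": 0.005}, {"fingers": 1, "dx": 1, "dy": -28, "dz": 0, "turn": 0.005}, {"fingers": 1, "dx": 1, "dy": -28, "dz": 0, "turn": 0.005}, {"fingers": 1, "dx": 1, "dy": -28, "dz": 0, "turn": 0.005}, {"fingers": 1, "dx": 1, "dy": -28, "dz": 0, "turn": 0.005}, {"fingers": 1, "dx": 1, "dy": -28, "dz": 0, "turn": 0.005}, {"fingers": 1, "dx": 1, "dy": -28, "dz": 0, "turn": 0.005}, {"fingers": 1, "dx": 1, "dy": -28, "dz": 0, "turn": 0.005}, {"fingers": 1, "dx": 1, "dy": -22, "dz": 0, "turn": 0.005}, {"fingers": 1, "dx": 1, "dy": -15, "dz": 0, "turn": 0.005}, {"fingers": 1, "dx": 0, "dy": -8, "dz": 0, "turn": 0.005}, {"fingers": 1, "dx": 0, "dy": -3, "dz": 0, "turn": 0}, {"fingers": 1, "dx": 0, "dy": 0, "dz": 0, "turn": 0}]'

```text
clock: 20.77
position: [0.5523, -0.2595, 0.2005]
ee_rot: [0.027, 0.952, 0.304, 0.007]
contact_force: [-0.4, 0.4, -6.6]
width: 0.0162
```

```bash
python3 s.py; cat > lid.py <<'E'
from h import *
# held lid relative to tool: outline of the outer lid in the wrist view, plate top 15.6 mm below TCP
st=get_state(); im=get_image("wrist"); zl=st["position"][2]-.0156
o=masks_of(im,"outer_lid"); k=masks_of(im,"knob_grip")
print(len(o),o and (o[0]["p"],o[0]["region"].sum()))
m=o[0]["region"].astype(np.uint8)
c=max(cv2.findContours(m,0,1)[0],key=len).reshape(-1,2); b=(c[:,1]<215)&(c[:,0]>2)&(c[:,0]<509)&(c[:,1]>2)
h=c[b]; w=onplane(im,h,zl,st)[:,:2]
np.save("lidw.npy",w)
# fit rectangle edges: residual of points to the nearest edge of a 160x196 rectangle (radius given)
from scipy.optimize import least_squares
def res(p):
    a=p[2]; d=(w-p[:2])@np.array([[np.cos(a),-np.sin(a)],[np.sin(a),np.cos(a)]])
    q=np.abs(d)-[.079,.097]; return np.where(np.all(q<0,1),q.max(1),np.hypot(*np.maximum(q,0).T))
q=st["ee_rot"]; M=R.from_quat(q[[1,2,3,0]]).as_matrix(); xa=np.arctan2(M[1,0],M[0,0])
f=least_squares(res,[*st["position"][:2],xa-.377],loss="soft_l1",f_scale=.002,x_scale=[.01,.01,.05]); print("lid xy yaw",f.x.round(4),"rms",np.sqrt(np.median(f.fun**2)).round(4),len(w),"rel tool",(f.x-[*st["position"][:2],xa]).round(4))
E
python3 lid.py
```

```text
20.77 [-0.537  0.31   1.491 -0.026  1.291 -1.148] qd [-0.008 -0.003  0.009  0.012  0.018 -0.001] eff [ -0.5 -48.  -27.8  -0.3  -0.5  -0. ] [ 0.5523 -0.2595  0.2005] xang 0.617 z [ 0.03  -0.047 -0.998] F [-0.4  0.4 -6.6] M [0.13 0.04 0.04] w 0.0162
1 (0.94, np.int64(67035))
lid xy yaw [ 0.5534 -0.2616  0.2471] rms 0.0005 562 rel tool [ 0.001  -0.0021 -0.3703]
```

Held lid centre is within 2 mm of the TCP, and its yaw of 0.247 matches the tub. Correcting xy and descending to just above the rim.

Call:
play_rows --series '[{"fingers": 1, "dx": 3, "dy": 5, "dz": -2, "turn": 0}, {"fingers": 1, "dx": 4, "dy": 8, "dz": -4, "turn": 0}, {"fingers": 1, "dx": 4, "dy": 8, "dz": -6, "turn": 0}, {"fingers": 1, "dx": 3, "dy": 5, "dz": -6, "turn": 0}, {"fingers": 1, "dx": 2, "dy": 3, "dz": -6, "turn": 0}, {"fingers": 1, "dx": 1, "dy": 1, "dz": -6, "turn": 0}, {"fingers": 1, "dx": 0, "dy": 0, "dz": -5, "turn": 0}, {"fingers": 1, "dx": 0, "dy": 0, "dz": -2, "turn": 0}, {"fingers": 1, "dx": 0, "dy": 0, "dz": 0, "turn": 0}]'

```text
clock: 21.67
position: [0.5716, -0.2167, 0.1586]
ee_rot: [0.024, 0.951, 0.308, 0.007]
contact_force: [0.6, 0.3, -7.7]
width: 0.0163
```

```bash
python3 s.py; python3 lid.py
```

```text
21.67 [-0.461  0.342  1.55  -0.026  1.206 -1.079] qd [-0.001  0.006  0.006 -0.005 -0.001 -0.001] eff [  0.2 -49.2 -26.7  -0.2  -0.5   0. ] [ 0.5716 -0.2167  0.1586] xang 0.627 z [ 0.029 -0.042 -0.999] F [ 0.6  0.3 -7.7] M [ 0.07  0.08 -0.04] w 0.0163
1 (0.59, np.int64(67541))
lid xy yaw [ 0.5726 -0.2185  0.2577] rms 0.0005 562 rel tool [ 0.001  -0.0019 -0.3696]
```

Call:
play_rows --series '[{"fingers": 1, "dx": -1, "dy": -3, "dz": 0, "turn": -0.005}, {"fingers": 1, "dx": -1, "dy": -4, "dz": 0, "turn": 0}, {"fingers": 1, "dx": 0, "dy": -3, "dz": 0, "turn": 0}, {"fingers": 1, "dx": 0, "dy": 0, "dz": 0, "turn": 0}, {"fingers": 1, "dx": 0, "dy": 0, "dz": 0, "turn": 0}]'

```text
clock: 22.23
position: [0.5704, -0.2307, 0.1616]
ee_rot: [0.027, 0.952, 0.305, 0.009]
contact_force: [0.5, -0.3, -6.4]
width: 0.0163
```

```bash
python3 s.py; python3 lid.py
```

```text
22.23 [-0.482  0.342  1.542 -0.027  1.207 -1.092] qd [-0.013 -0.001 -0.009 -0.007 -0.002 -0.001] eff [ -0.1 -49.3 -26.9  -0.3  -0.5  -0. ] [ 0.5704 -0.2307  0.1616] xang 0.619 z [ 0.033 -0.046 -0.998] F [ 0.5 -0.3 -6.4] M [ 0.06  0.09 -0.01] w 0.0163
1 (0.66, np.int64(67490))
lid xy yaw [ 0.5716 -0.2326  0.2504] rms 0.0005 564 rel tool [ 0.0012 -0.0019 -0.3688]
```

Call:
play_rows --series '[{"fingers": 1, "dx": -1, "dy": 0, "dz": -3, "turn": 0}, {"fingers": 1, "dx": -0.5, "dy": 0, "dz": -4, "turn": 0}, {"fingers": 1, "dx": 0, "dy": 0, "dz": -4, "turn": 0}, {"fingers": 1, "dx": 0, "dy": 0, "dz": -4, "turn": 0}, {"fingers": 1, "dx": 0, "dy": 0, "dz": -4, "turn": 0}, {"fingers": 1, "dx": 0, "dy": 0, "dz": -2, "turn": 0}]'

```text
clock: 22.88
position: [0.5686, -0.2294, 0.1384]
ee_rot: [0.026, 0.952, 0.305, 0.009]
contact_force: [-1.4, 0.4, -7.2]
width: 0.0163
```

```bash
python3 s.py
```

```text
22.88 [-0.482  0.356  1.581 -0.027  1.155 -1.092] qd [ 0.002  0.021  0.041 -0.    -0.058  0.002] eff [ -0.  -50.  -26.5  -0.2  -0.5  -0. ] [ 0.5686 -0.2294  0.1384] xang 0.62 z [ 0.033 -0.045 -0.998] F [-1.4  0.4 -7.2] M [0.17 0.14 0.02] w 0.0163
```

Plug bottom is below the rim with no contact, so it is entering cleanly. Continuing slowly.

Call:
play_rows --series '[{"fingers": 1, "dx": 0, "dy": 0, "dz": -3, "turn": 0}, {"fingers": 1, "dx": 0, "dy": 0, "dz": -3, "turn": 0}, {"fingers": 1, "dx": 0, "dy": 0, "dz": -3, "turn": 0}, {"fingers": 1, "dx": 0, "dy": 0, "dz": -2, "turn": 0}]'

```text
clock: 23.22
position: [0.569, -0.2298, 0.1259]
ee_rot: [0.027, 0.952, 0.305, 0.009]
contact_force: [-0.5, 0.1, -6.8]
width: 0.0163
```

```bash
python3 s.py
```

```text
23.22 [-0.481  0.367  1.598 -0.028  1.126 -1.091] qd [-0.001  0.021  0.031 -0.001 -0.061  0.001] eff [  0.3 -49.6 -25.3  -0.1  -0.2  -0. ] [ 0.569  -0.2298  0.1259] xang 0.621 z [ 0.033 -0.046 -0.998] F [-0.5  0.1 -6.8] M [-0.02  0.05 -0.03] w 0.0163
```

Call:
play_rows --series '[{"fingers": 1, "dx": 0, "dy": 0, "dz": -2, "turn": 0}, {"fingers": 1, "dx": 0, "dy": 0, "dz": -2, "turn": 0}]'

```text
clock: 23.38
position: [0.5693, -0.2301, 0.1243]
ee_rot: [0.027, 0.952, 0.305, 0.009]
contact_force: [-4.1, 2.0, 6.0]
width: 0.0163
```

```bash
python3 s.py; python3 lid.py
```

```text
23.38 [-0.482  0.368  1.601 -0.028  1.121 -1.09 ] qd [-0.     0.001  0.018 -0.001 -0.029  0.001] eff [ -0.3 -41.1 -23.   -0.1  -1.9  -0. ] [ 0.5693 -0.2301  0.1243] xang 0.621 z [ 0.035 -0.047 -0.998] F [-4.1  2.   6. ] M [ 0.42  0.77 -0.05] w 0.0163
1 (0.82, np.int64(67894))
lid xy yaw [ 0.5703 -0.2318  0.249 ] rms 0.0004 562 rel tool [ 0.0009 -0.0017 -0.3715]
```

Contact came exactly at the expected home height (TCP 0.1256), and the lid is centred at (0.570, −0.232), yaw 0.249. Pressing the knob.

Call:
play_rows --series '[{"fingers": 1, "dx": 0, "dy": 0, "dz": 0, "turn": 0}, {"fingers": 1, "dx": 0, "dy": 0, "dz": -1, "turn": 0}, {"fingers": 1, "dx": 0, "dy": 0, "dz": -2, "turn": 0}, {"fingers": 1, "dx": 0, "dy": 0, "dz": -2, "turn": 0}]'

```text
clock: 23.87
position: [0.5701, -0.2303, 0.1235]
ee_rot: [0.029, 0.952, 0.305, 0.011]
contact_force: [-4.4, 1.6, 7.1]
width: 0.0163
```

```bash
python3 s.py
```

```text
23.87 [-0.481  0.367  1.605 -0.028  1.113 -1.09 ] qd [-0.     0.     0.02  -0.001 -0.032  0.001] eff [ -0.2 -41.4 -22.9  -0.1  -1.8  -0. ] [ 0.5701 -0.2303  0.1235] xang 0.621 z [ 0.039 -0.049 -0.998] F [-4.4  1.6  7.1] M [ 0.42  0.74 -0.04] w 0.0163
```

Call:
play_rows --series '[{"fingers": 1, "dx": 0, "dy": 0, "dz": -4, "turn": 0}, {"fingers": 1, "dx": 0, "dy": 0, "dz": -4, "turn": 0}, {"fingers": 1, "dx": 0, "dy": 0, "dz": -4, "turn": 0}]'

```text
clock: 24.12
position: [0.5703, -0.2304, 0.1174]
ee_rot: [0.031, 0.952, 0.305, 0.012]
contact_force: [-8.1, 4.5, 28.5]
width: 0.0164
```

```bash
python3 s.py
```

```text
24.12 [-0.481  0.37   1.616 -0.029  1.094 -1.089] qd [ 0.002 -0.01   0.011 -0.008 -0.044  0.004] eff [ -0.5 -30.8 -18.    0.   -2.9  -0. ] [ 0.5703 -0.2304  0.1174] xang 0.621 z [ 0.042 -0.051 -0.998] F [-8.1  4.5 28.5] M [ 0.65  1.39 -0.07] w 0.0164
```

Knob is at its stop (28 N). Start turning while holding a lighter press.

Call:
play_rows --series '[{"fingers": 1, "dx": 0, "dy": 0, "dz": -2, "turn": 0.06}, {"fingers": 1, "dx": 0, "dy": 0, "dz": -2, "turn": 0.1}, {"fingers": 1, "dx": 0, "dy": 0, "dz": -2, "turn": 0.1}]'

```text
clock: 24.37
position: [0.5699, -0.2304, 0.1185]
ee_rot: [0.031, 0.902, 0.431, 0.017]
contact_force: [-4.9, 2.8, 10.0]
width: 0.0162
```

```bash
python3 s.py
```

```text
24.37 [-0.492  0.364  1.624 -0.01   1.084 -1.378] qd [-0.054 -0.023  0.031  0.092 -0.036 -1.329] eff [  0.4 -38.7 -22.1   0.1  -2.3   1.1] [ 0.5699 -0.2304  0.1185] xang 0.891 z [ 0.057 -0.041 -0.998] F [-4.9  2.8 10. ] M [ 0.4   0.95 -0.03] w 0.0162
```

Call:
play_rows --series '[{"fingers": 1, "dx": 0, "dy": 0, "dz": -2, "turn": 0.12}, {"fingers": 1, "dx": 0, "dy": 0, "dz": -2, "turn": 0.12}, {"fingers": 1, "dx": 0, "dy": 0, "dz": -2, "turn": 0.12}, {"fingers": 1, "dx": 0, "dy": 0, "dz": -2, "turn": 0.12}]'

```text
clock: 24.7
position: [0.5696, -0.2308, 0.1195]
ee_rot: [0.029, 0.767, 0.641, 0.025]
contact_force: [-4.7, 1.5, 9.5]
width: 0.0163
```

```bash
python3 s.py
```

```text
24.7 [-0.515  0.36   1.628  0.03   1.083 -1.92 ] qd [-0.069  0.003 -0.006  0.121  0.024 -1.604] eff [  0.5 -39.2 -22.1   0.2  -2.3   1.3] [ 0.5696 -0.2308  0.1195] xang 1.392 z [ 0.075 -0.012 -0.997] F [-4.7  1.5  9.5] M [ 0.4   0.95 -0.04] w 0.0163
```

Call:
play_rows --series '[{"fingers": 1, "dx": 0, "dy": 0, "dz": -2, "turn": 0.12}, {"fingers": 1, "dx": 0, "dy": 0, "dz": -2, "turn": 0.12}, {"fingers": 1, "dx": 0, "dy": 0, "dz": -2, "turn": 0.1}, {"fingers": 1, "dx": 0, "dy": 0, "dz": -2, "turn": 0.06}, {"fingers": 1, "dx": 0, "dy": 0, "dz": -2, "turn": 0.03}]'

```text
clock: 25.12
position: [0.5693, -0.2314, 0.1198]
ee_rot: [0.026, 0.603, 0.796, 0.031]
contact_force: [-4.3, 1.5, 9.4]
width: 0.0163
```

```bash
python3 s.py
```

```text
25.12 [-0.534  0.364  1.62   0.063  1.099 -2.407] qd [-0.015  0.003 -0.004  0.03   0.008 -0.389] eff [  0.1 -39.7 -22.2   0.1  -2.2  -0.3] [ 0.5693 -0.2314  0.1198] xang 1.845 z [ 0.079  0.019 -0.997] F [-4.3  1.5  9.4] M [ 0.53  1.01 -0.42] w 0.0163
```

At the stop (turned 1.22 rad, Mz −0.4). Easing the press off and lifting slowly.

Call:
play_rows --series '[{"fingers": 1, "dx": 0, "dy": 0, "dz": 0, "turn": 0}, {"fingers": 1, "dx": 0, "dy": 0, "dz": 2, "turn": 0}, {"fingers": 1, "dx": 0, "dy": 0, "dz": 3, "turn": 0}, {"fingers": 1, "dx": 0, "dy": 0, "dz": 3, "turn": 0}]'

```text
clock: 25.45
position: [0.5684, -0.2314, 0.1314]
ee_rot: [0.026, 0.604, 0.796, 0.031]
contact_force: [-1.3, -0.0, -5.2]
width: 0.0163
```

```bash
python3 s.py; sed 's/xa-.377/xa-1.59/' lid.py > lid2.py; python3 lid2.py
```

```text
25.45 [-0.535  0.353  1.606  0.063  1.124 -2.403] qd [-0.001 -0.031 -0.05  -0.003  0.081  0.01 ] eff [  0.8 -48.4 -26.    0.7  -0.9  -0.1] [ 0.5684 -0.2314  0.1314] xang 1.842 z [ 0.079  0.019 -0.997] F [-1.3 -0.  -5.2] M [-0.02  0.34 -0.12] w 0.0163
1 (0.84, np.int64(68265))
lid xy yaw [ 0.5696 -0.2318  0.2625] rms 0.0005 650 rel tool [ 1.10e-03 -4.00e-04 -1.58e+00]
```

Call:
play_rows --series '[{"fingers": 1, "dx": 0, "dy": 0, "dz": -1, "turn": 0}, {"fingers": 1, "dx": 0, "dy": 0, "dz": 0, "turn": 0}]'

```text
clock: 25.77
position: [0.5687, -0.2317, 0.1288]
ee_rot: [0.026, 0.604, 0.796, 0.031]
contact_force: [-1.6, -0.7, -3.1]
width: 0.0166
```

```bash
python3 s.py; python3 s.py|grep -o "F.*M"; python3 - <<'E'
from h import *
f=[]
for i in range(6): get_image("top"); f.append(get_state()["contact_force"][2])
print(np.round(f,1))
E
```

```text
25.77 [-0.535  0.356  1.609  0.062  1.119 -2.404] qd [ 0.     0.006 -0.001 -0.001 -0.004  0.   ] eff [  0.4 -46.9 -24.7   0.6  -0.8  -0.1] [ 0.5687 -0.2317  0.1288] xang 1.843 z [ 0.078  0.019 -0.997] F [-1.6 -0.7 -3.1] M [-0.02  0.43 -0.13] w 0.0166
F [-1.6 -0.7 -3.1] M
[-3.  -3.4 -4.2 -3.9 -2.9 -4.4]
```

Static load is about 3.6 N, against 6.7 N with both lids, so only the outer lid hangs. Lifting.

Call:
play_rows --series '[{"fingers": 1, "dx": 0, "dy": 0, "dz": 2, "turn": 0}, {"fingers": 1, "dx": 0, "dy": 0, "dz": 3, "turn": 0}, {"fingers": 1, "dx": 0, "dy": 0, "dz": 4, "turn": 0}, {"fingers": 1, "dx": 0, "dy": 0, "dz": 4, "turn": 0}, {"fingers": 1, "dx": 0, "dy": 0, "dz": 5, "turn": 0}]'

```text
clock: 26.48
position: [0.5695, -0.2311, 0.1477]
ee_rot: [0.026, 0.604, 0.796, 0.032]
contact_force: [-0.5, -0.5, -4.4]
width: 0.0163
```

```bash
python3 s.py
```

```text
26.48 [-0.535  0.342  1.581  0.063  1.161 -2.402] qd [ 0.002 -0.053 -0.107  0.004  0.143  0.008] eff [ -0.  -46.8 -25.    0.4  -0.6  -0. ] [ 0.5695 -0.2311  0.1477] xang 1.843 z [ 0.08   0.02  -0.997] F [-0.5 -0.5 -4.4] M [-0.03  0.09 -0.  ] w 0.0163
```

Call:
play_rows --series '[{"fingers": 1, "dx": 0, "dy": 0, "dz": 6, "turn": 0}, {"fingers": 1, "dx": 0, "dy": 0, "dz": 7, "turn": 0}, {"fingers": 1, "dx": 0, "dy": 0, "dz": 8, "turn": 0}, {"fingers": 1, "dx": 0, "dy": 0, "dz": 8, "turn": 0}, {"fingers": 1, "dx": 0, "dy": 0, "dz": 8, "turn": 0}, {"fingers": 1, "dx": 0, "dy": 0, "dz": 8, "turn": 0}, {"fingers": 1, "dx": 0, "dy": 0, "dz": 8, "turn": 0}, {"fingers": 1, "dx": 0, "dy": 0, "dz": 8, "turn": 0}, {"fingers": 1, "dx": 0, "dy": 0, "dz": 6, "turn": 0}, {"fingers": 1, "dx": 0, "dy": 0, "dz": 4, "turn": 0}, {"fingers": 1, "dx": 0, "dy": 0, "dz": 2, "turn": 0}, {"fingers": 1, "dx": 0, "dy": 0, "dz": 0, "turn": 0}, {"fingers": 1, "dx": 0, "dy": 0, "dz": 0, "turn": 0}]'

```text
clock: 27.57
position: [0.5718, -0.2317, 0.2333]
ee_rot: [0.03, 0.604, 0.796, 0.033]
contact_force: [-1.1, -0.0, -4.4]
width: 0.0161
```

```bash
python3 s.py; python3 lid2.py; python3 - <<'E'
from h import *
S=get_image("scene"); T=get_image("top"); W=get_image("wrist")
for n,i in(("S",S),("T",T)):
    for l in("inner_lid","outer_lid"): print(n,l,[(round(m["p"],2),np.round(m["xy"]),int(m["region"].sum())) for m in masks_of(i,l)[:2]])
a=cv2.resize(S["pixels"][130:320,110:363],(532,400),interpolation=2); b=cv2.resize(T["pixels"][120:248,268:354],(268,400),interpolation=2)
cv2.imwrite("pics/end.png",np.hstack([a,b])[:,:,::-1])
E
```

```text
27.57 [-0.534  0.287  1.444  0.06   1.343 -2.39 ] qd [-0.     0.     0.     0.001  0.002 -0.001] eff [  0.  -46.2 -27.5   0.4  -0.5   0. ] [ 0.5718 -0.2317  0.2333] xang 1.844 z [ 0.088  0.016 -0.996] F [-1.1 -0.  -4.4] M [-0.02  0.16 -0.05] w 0.0161
1 (0.7, np.int64(67658))
lid xy yaw [ 0.5735 -0.2325  0.2733] rms 0.0003 648 rel tool [ 1.7000e-03 -9.0000e-04 -1.5703e+00]
S inner_lid [(0.9, array([221., 260.]), 1153), (0.42, array([265., 196.]), 380)]
S outer_lid [(0.95, array([222., 228.]), 3754)]
T inner_lid [(0.38, array([292., 185.]), 27)]
T outer_lid [(0.58, array([307., 184.]), 1702)]
```

View pics/end.png

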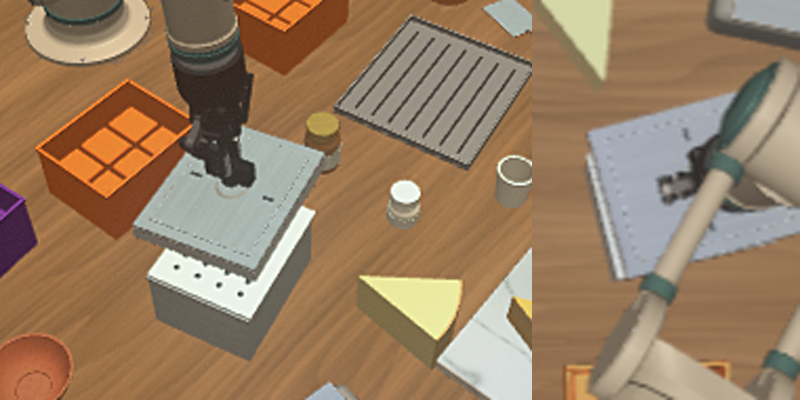

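The last picture shows the inner lid flush in the tub at (230,270), with the outer lid held level above it. The bystanders in frame are where they were. Handing in.

```bash
python3 -c "
from rig import *
print(sign_off())"
```

```text
the job is handed in; nothing more can be done
None
```

The job is done and handed in at about 28 s of the 64 s allowed. The inner lid is seated in the tub, and the gripper is holding the outer lid level above it. `sign_off` reports no verdict, so the result rests on the checks below.

**What I did:** I took the lid set off the tray by its knob and set it on the steel tub. I then pressed the knob to its stop, turned it 1.22 rad anticlockwise and lifted the outer lid off alone.

**Last checks:**
- **Seating:** contact with the tub came at the expected home height. The lid centre and yaw were within 2 mm and 0.01 rad of the measured tub.
- **Release:** the load on the wrist fell from 6.7 N to about 4 N, which fits the outer lid alone. The knob measured about 1.2 rad from its latched position.
- **Finish:** the outer lid's lower edge is about 95 mm above the rim and about 4 mm off the tub's centre. The last picture shows the inner lid flush in the tub, with the jar, pot, cup and wedge unmoved. The round cheese, the bowl and the spatula were only partly visible or out of that picture.

**What went wrong or disagreed:**
- **First grasp:** the fingers caught only the knob's top edge and slipped off. I grasped again 13 mm deeper and that held, but I did not find out why the first height was wrong.
- **Tool tilt:** hard vertical moves tilted the tool, and I worked most of it out before grasping. It still leans about 0.09 rad along the bar, though the lid looks level.
- **Scene camera:** it placed the tray 7 to 10 mm away from where the other two cameras did. On the tub, the scene and top cameras agreed within 2 mm.

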